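# Put the inking tools back on their stands

### The job

Put the inking tools away: lay each of the two rubber rollers in the stand that fits its length, with its steel spindle down in both notches, press the white scraper rest fully down over the two studs of its steel plate, then lay the ink scraper flat in the rest, across both of its forks. Set everything down gently without dropping it, let go of it, and leave the jar, the tube and the grey rubbing block where they are.

Things in the scene. Friction and masses are not known exactly. Their poses are not given: they have to be found in the camera images.
- roller_long_mid (a point): Long inking roller, lying on the counter: black rubber barrel 70 mm long, 32 mm thick; at each end a bare steel spindle (18 mm long, 10 mm thick), then a wooden knob (12 mm long, 20 mm thick); 130 mm overall, 0.2 to 0.4 kg. The point is the middle of the barrel on its axis, 16 mm above the counter at first; x is the axis, y and z turn as it rolls.
- roller_short_mid (a point): Short inking roller: the same, but with a barrel only 40 mm long; 100 mm overall, 0.14 to 0.26 kg. The point is the middle of the barrel on its axis; x is the axis, y and z turn as it rolls.
- cradle_long: Stand of the long roller, fixed: wooden foot 104 x 52 mm with two plywood cheeks 54 mm high, 6 mm thick, 82 mm clear between them, each with a V notch (30 mm wide at the top, its point 30 mm above the counter). Origin: middle of the underside; x from cheek to cheek, z up. A seated roller has its barrel between the cheeks (6 mm play each way), its axis 39 mm above the counter over the origin.
- cradle_short: Stand of the short roller, fixed: the same notched cheeks, but 52 mm clear between them, on a foot 74 x 52 mm. Origin and axes as in the long one; a seated roller's axis is 39 mm above the counter over the origin.
- rest_mid (a point): Scraper rest: white plastic H seen from above, 74 x 66 mm. Middle slab 50 x 44 x 16 mm (grip it across the 44), pierced by two 14 mm sockets 32 mm apart; at each end a fork: a bar 12 mm thick, 66 mm wide, its top 20 mm above the underside and flat for 46 mm between two 11 mm horns. The point is 8 mm above the underside at the middle; x runs through both sockets, y across, z up.
- stud_plate: Seat of the scraper rest, fixed: dark steel plate 88 x 62 x 6 mm with two steel studs 32 mm apart, 13 mm high, 11 mm thick at the foot, tapering to 4 mm. Origin: middle of the underside, on the counter; x runs through both studs, z up. The rest, either way round, is fully down when it stands flat on the plate, its underside 6 mm above the counter; 1 mm play round the studs.
- scraper_grip (a point): Ink scraper, flat: black handle 52 x 22 x 13 mm and blade 36 mm wide, 2 mm thick; 117 mm overall, 0.09 kg. The point is on the handle, 39 mm from its butt, 6.5 mm above the underside, where it balances; y from handle to blade, z up. In the rest, either way round, it lies along the rest's x, this point over the rest's middle, 18.5 mm above rest_mid: one fork bears the butt, the other the blade.
- pigment_jar: Bystander: small ochre jar 39 mm across, 46 mm high, standing on the grey ink slab (its top 12 mm above the counter). Origin: centre of its underside.
- white_tube: Bystander: squeezed white tube 104 x 40 x 27 mm, lying on the ink slab. Origin: centre of its underside.
- rub_block: Bystander: grey rubbing block 22 x 70 x 22 mm, lying on the ink slab. Origin: centre of its underside.

How it is judged:
By the outcome, as a careful person would: the job done as asked, in the order asked, and still so for the second after the job is handed in, with the robot touching nothing.
It also fails if it takes over 104 s, if anything falls off the work surface, if the arm or the gripper's body presses on something with over 40 N, if the wrist force passes 120 N, or if a joint passes its speed limit or range.

### The arm

A 6-joint arm with a two-finger parallel gripper is mounted at the origin on a cart in front of the work surface, level with it; the furniture and walls round the work are solid. World frame = base frame: x ahead of the robot, y to its left, z up, the work surface at z = 0. Lengths are in m, angles in rad, forces in N, time in s.
With the tool pointing down it reaches from about 0.3 to 0.875 m from the base axis. Payload 6.4 kg.
Tool frame: the origin (TCP) lies midway between the tips of the shut fingers; the grasp point (between the pads) lies 19 mm behind it; y points along the fingers, x is the direction in which the jaws open and shut, and the axes are right-handed (so a half turn about y gives the same grasp; the last joint's range is limited). The gripper opens to 85 mm and grips with 20 to 120 N. Pads are 22 mm wide; open, the fingers measure 114 mm over their backs; the gripper's body (76 mm by 85 mm) begins 54 mm behind the grasp point. The pads swing forward as they close: fully open they stand 13 mm farther back than shut.
Start: joints at [1.026, 0.181, 1.607, -0, 1.354, -0.206], TCP at [0.191, 0.542, 0.231] pointing down, gripper open.
Joint ranges: [-2.99, 2.99], [-0.89, 2.07], [0.3, 2.58], [-1.14, 4.28], [0, 2.63], [-3.12, 3.12]. Speed limits (rad/s): [2.57, 2.57, 3.01, 3.14, 3.14, 3.14].

### API

Orientations are given as a rotation vector (axis times angle).
In Python, from rig import robot, imaging gives the robot as it stands.
- The arm moves only by the tool servo_tool, never from a script. Its argument "steps" is a list of rows, each a list of 7 numbers: the shift along the tool's x, y, z normalised to -1 to 1, where 1 is 5 cm, then the turn, a rotation vector about the tool's x, y, z normalised to -1 to 1, where 1 is 0.08 rad, then the opening, from 0 (shut) to 1 (fully open). A call has 1 to 8 rows; each row shifts and turns the commanded pose from where the row before left it, along the tool's axes as they then stand; what a row does not reach is not made up. A row lasts 1/8 s, in which the tool goes at most 62.5 mm and 10.7 degrees, less where a joint would pass 70% of its speed; a pose out of reach is approached as far as the arm can. A call with a number of a shift or a turn outside -1 to 1 is refused whole. A call with a gripper value outside its range is refused whole. The fingers move at their own pace and stop on an object; the grip force is fixed at half the most. Time passes only in rows, so rows that do not move let the fingers close. It gives the time, the measured TCP pose, the force and the opening at its end, in the units of the state.
- robot.sense(): the state, without advancing time (a new reading comes with each control period).
- imaging.get_image(name): name is "side" or "top" or "wrist"; returns (picture, depth): 420x560x3 uint8, red, green, blue; 420x560 float32, m along the optical axis (not along the pixel's ray), 0 where there is no reading.
- imaging.calibration(name): a dict with "mtx" (3x3 intrinsics, pixels), "k1" (the pictures are not rectified: a ray, as slopes to the right and down, at radius r is drawn at 1 + k1 r^2 times it, then the intrinsics apply), "world_from_camera" (4x4, takes a point from camera to world coordinates); the wrist camera has in their place "T_tool_cam" (4x4, takes a point from camera to tool coordinates, whose origin is the TCP and whose axes are the tool frame's). Camera axes: x right, y up, looking along -z (the intrinsics and any distortion apply to the point x, -y, -z); pixel columns grow to the right and rows downward; lengths in m; the calibration is good to about 2 mm. A picture is of the moment at which its call begins: read the wrist's pose just before it. calibration takes no time and is no camera call.
- robot.job_done(): hands the job in, once; it reports no verdict.
Trained networks look in the newest picture that a camera, given by its name, has taken for a name from the list of things; names that differ only in an ending like _2 or _b are one class to them, and where a whole thing is asked for, a point or a joint stands for the part that bears it (a point fixed in the world has none). Each returns a list of dicts, best first, with "conf" (0 to 1); they miss things now and then, are a little off and sometimes report something else, mostly with a low value. They report only what shows in the picture. A call takes as long as a camera call.
- imaging.boxes_of(camera, thing): "extent" ([centre column, centre row, width, height] in pixels, round what is visible of it).
- imaging.tip_of(camera, thing): "point" ([column, row] in pixels: a listed point, or the origin of a listed thing).
The state is a dict: "t": time; "q": joint angles; "dq": joint speeds; "effort": joint torques, N m; "position": TCP position; "tcp_rot": TCP orientation; "contact_force": force on the tool from outside, world axes, zero at the start; "torque": the same for the moment, N m; "finger_gap": opening from 0.0 (shut) to 1.0 (fully open).
Only numpy, scipy, OpenCV 4.12 (cv2) and the standard library are available. Lean on these libraries where they do the work, as an engineer would, in place of code of your own. Each camera call takes 0.05 s, during which the arm holds its last target.

## Working session

There is one attempt and no reset: what is moved stays moved. The work goes in short steps, Python scripts to look and compute and a tool call to move; the robot and the scene stay as the last step left them, time stands still between calls to the robot, and variables do not carry over. Pictures are saved under pics/ and viewed, and the job is handed in when it is done.

Besides the shell and the picture viewer there is one more tool, called after "Emit:" as name([rows], argument=value, ...), one row to a line, values as JSON. servo_tool: Moves the arm, as the interface text tells. Its arguments: {"type":"object","properties":{"steps":{"type":"array"}},"required":["steps"]}

```bash
ls; mkdir -p pics; python3 - <<'E'
from rig import robot, imaging
import cv2,json
s=robot.sense();print({k:s[k] for k in s})
for n in ["side","top","wrist"]:
    p,d=imaging.get_image(n);cv2.imwrite(f"pics/{n}0.png",p[:,:,::-1])
    c=imaging.calibration(n);print(n,c)
E
```

```text
pics
{'t': 0.0, 'q': array([ 1.02570966e+00,  1.81526858e-01,  1.60799494e+00,  1.10351772e-05,
        1.35381913e+00, -2.06344795e-01]), 'dq': array([-0.00026149,  0.00090708, -0.00051085,  0.00031843, -0.00217957,
       -0.00076226]), 'effort': array([ 6.72875613e-04, -4.44878519e+01, -3.51330900e+01, -3.05879930e-04,
        9.30382084e-03, -1.27246071e-05]), 'position': array([0.19078597, 0.54184258, 0.23039845]), 'tcp_rot': array([-1.35132904, -0.95490911,  0.95757012]), 'contact_force': array([-0.41006234, -0.34832079,  0.22266328]), 'torque': array([-0.01399132,  0.01133781,  0.01589978]), 'finger_gap': 0.9981789850892347}
side {'mtx': array([[391.62358288,   0.        , 277.24055004],
       [  0.        , 391.62358288, 210.10923268],
       [  0.        ,   0.        ,   1.        ]]), 'k1': -0.016334092073611608, 'world_from_camera': array([[ 0.97277749,  0.05775823, -0.22442801,  0.35334977],
       [-0.23029627,  0.34891411, -0.90841762, -0.9632209 ],
       [ 0.02583751,  0.93537315,  0.3527173 ,  0.40112926],
       [ 0.        ,  0.        ,  0.        ,  1.        ]
[... 317 characters left out ...]
.00334751, -0.04422058],
       [ 0.00459047,  0.08107886,  0.99669712,  1.50881409],
       [ 0.        ,  0.        ,  0.        ,  1.        ]])}
wrist {'mtx': array([[359.9079968 ,   0.        , 276.18484982],
       [  0.        , 359.9079968 , 209.86915474],
       [  0.        ,   0.        ,   1.        ]]), 'k1': 0.02175935041967313, 'T_tool_cam': array([[ 9.99999210e-01,  5.34328631e-04,  1.13768138e-03,
         1.57767190e-04],
       [ 9.21519859e-04,  3.03868143e-01, -9.52713652e-01,
        -1.42389576e-01],
       [-8.54767309e-04,  9.52713948e-01,  3.03867411e-01,
         7.83464362e-02],
       [ 0.00000000e+00,  0.00000000e+00,  0.00000000e+00,
         1.00000000e+00]])}
```

View pics/top0.png

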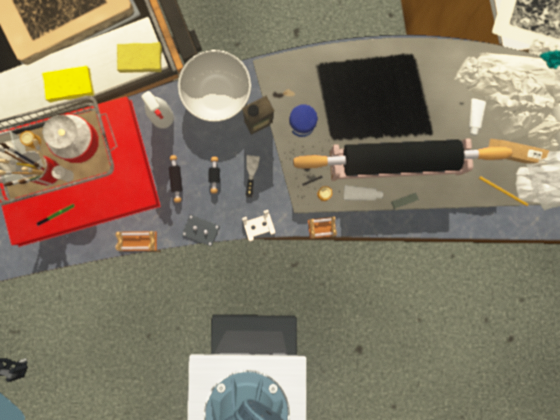

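View pics/side0.png

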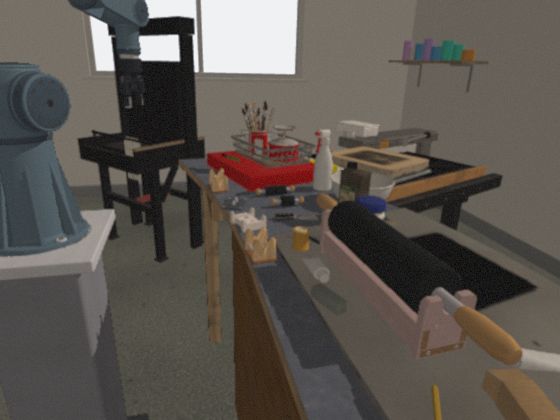

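View pics/wrist0.png

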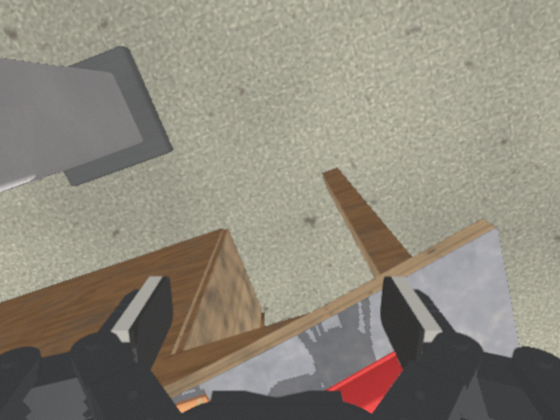

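```bash
cat > h.py <<'E'
from rig import robot, imaging
import numpy as np, cv2
from scipy.spatial.transform import Rotation as R
def pose():
    s=robot.sense();T=np.eye(4);T[:3,:3]=R.from_rotvec(s['tcp_rot']).as_matrix();T[:3,3]=s['position'];return T,s
def cam(n,Ttool=None):
    c=imaging.calibration(n)
    W=c['world_from_camera'] if n!='wrist' else Ttool@c['T_tool_cam']
    return c['mtx'],c['k1'],W
def ray(C,uv):
    M,k,W=C;uv=np.atleast_2d(uv).astype(float)
    d=(uv-M[:2,2])/M[[0,1],[0,1]];s=d.copy()
    for _ in range(10): s=d/(1+k*(s**2).sum(1,keepdims=True))
    v=np.c_[s[:,0],-s[:,1],-np.ones(len(s))]
    return v@W[:3,:3].T,W[:3,3]
def plane(C,uv,z):
    v,o=ray(C,uv);t=(z-o[2])/v[:,2];return o+v*t[:,None]
def deproj(C,uv,dep):
    v,o=ray(C,uv);return o+v*np.asarray(dep).reshape(-1,1)
def proj(C,P):
    M,k,W=C;P=np.atleast_2d(P);p=(P-W[:3,3])@W[:3,:3];s=np.c_[p[:,0],-p[:,1]]/-p[:,2:]
    s=s*(1+k*(s**2).sum(1,keepdims=True));return s*M[[0,1],[0,1]]+M[:2,2]
def shot(n,name=None):
    T,s=pose();p,d=imaging.get_image(n)
    if name: cv2.imwrite(f'pics/{name}.png',p[:,:,::-1])
    np.savez('last_%s.npz'%n,p=p,d=d,T=T);return p,d,cam(n,T)
def yaw_now(T): return np.arctan2(T[1,0],T[0,0])
def go(x,y,z,yaw,gap=None,show=True):
    """rows towards the pose: full turn/shift split evenly"""
    T,s=pose();G=np.eye(4);c,sn=np.cos(yaw),np.sin(yaw)
    G[:3,:3]=np.array([[c,0,-sn],[sn,0,c],[0,-1,0]]);G[:3,3]=[x,y,z]
    rv=R.from_matrix(T[:3,:3].T@G[:3,:3]).as_rotvec()
    dl=T[:3,:3].T@(G[:3,3]-T[:3,3])
    print('now',np.round(T[:3,3],4),'yaw %.3f'%yaw_now(T),'t %.2f'%s['t'],'gap %.3f'%s['finger_gap'],'tilt',np.round(T[2,1]+1,5))
    print('total turn(units .08)',np.round(rv/.08,2),'shift if no turn (units .05)',np.round(dl/.05,2))
    n=int(np.ceil(max(np.abs(rv/.08).max(),np.linalg.norm(dl)/.045,1)))
    Rw=T[:3,:3]; st=(G[:3,3]-T[:3,3])/n
    print('rows n=',n)
    for i in range(n):
        a=Rw@R.from_rotvec(rv*i/n).as_matrix()
        print([round(float(v),2) for v in np.r_[a.T@st/.05, rv/n/.08]],end=' ')
    print()
E
python3 - <<'E'
from h import *
p,d,C=shot('top')
for n in ['roller_long_mid','roller_short_mid','cradle_long','cradle_short','rest_mid','stud_plate','scraper_grip','pigment_jar','white_tube','rub_block']:
    for f,k in ((imaging.tip_of,'point'),(imaging.boxes_of,'extent')):
        r=f('top',n)
        print(n,[(np.round(e[k]).tolist(),round(e['conf'],2)) for e in r[:3]], np.round(plane(C,r[0][k][:2],0.02)[0],3) if r else '')
u=cv2.resize(p[130:270,100:380],None,fx=2.85,fy=2.85,interpolation=cv2.INTER_CUBIC);cv2.imwrite('pics/topz.png',u[:,:,::-1])
E
```

```text
roller_long_mid [] 
roller_long_mid [([175.0, 180.0, 19.0, 49.0], 0.93)] [0.629 0.21  0.02 ]
roller_short_mid [([218.0, 172.0], 0.59)] [0.652 0.091 0.02 ]
roller_short_mid [([216.0, 175.0, 3.0, 35.0], 0.68)] [0.643 0.097 0.02 ]
cradle_long [([141.0, 240.0], 0.97)] [0.461 0.299 0.02 ]
cradle_long [([137.0, 239.0, 42.0, 19.0], 0.81)] [0.463 0.309 0.02 ]
cradle_short [([320.0, 228.0], 0.78)] [ 0.502 -0.191  0.02 ]
cradle_short [([320.0, 229.0, 32.0, 22.0], 0.61)] [ 0.5   -0.192  0.02 ]
rest_mid [([254.0, 226.0], 0.88), ([172.0, 180.0], 0.42)] [ 0.503 -0.009  0.02 ]
rest_mid [([259.0, 225.0, 32.0, 32.0], 0.88)] [ 0.508 -0.023  0.02 ]
stud_plate [([202.0, 228.0], 0.73), ([359.0, 192.0], 0.42)] [0.496 0.133 0.02 ]
stud_plate [([202.0, 228.0, 38.0, 33.0], 0.55)] [0.496 0.132 0.02 ]
scraper_grip [([251.0, 183.0], 0.82), ([173.0, 180.0], 0.64)] [0.623 0.001 0.02 ]
scraper_grip [([253.0, 176.0, 14.0, 40.0], 0.71)] [ 0.641 -0.004  0.02 ]
pigment_jar [([322.0, 194.0], 0.64)] [ 0.595 -0.196  0.02 ]
pigment_jar [([325.0, 193.0, 18.0, 14.0], 0.73)] [ 0.598 -0.205  0.02 ]
white_tube [([361.0, 193.0], 0.8)] [ 0.599 -0.304  0.02 ]
white_tube [([360.0, 194.0, 41.0, 15.0], 0.79)] [ 0.597 -0.302  0.02 ]
rub_block [] 
rub_block [([403.0, 202.0, 27.0, 14.0], 0.77)] [ 0.577 -0.419  0.02 ]
```

View pics/topz.png

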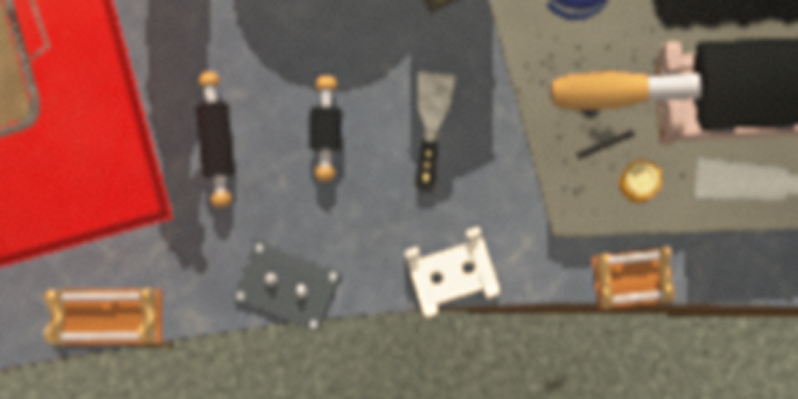

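```bash
python3 - <<'E'
from h import *
T,s=pose();print(T.round(3))
go(0.45,0.12,0.25,np.pi/2)
E
```

```text
[[ 0.332  0.    -0.943  0.191]
 [ 0.943  0.     0.332  0.542]
 [ 0.    -1.     0.     0.231]
 [ 0.     0.     0.     1.   ]]
now [0.1911 0.5424 0.2313] yaw 1.232 t 1.20 gap 1.001 tilt 0.0
total turn(units .08) [ 0.   -4.23  0.  ] shift if no turn (units .05) [-6.25 -0.37 -7.69]
rows n= 12
[-0.52, -0.03, -0.64, 0.0, -0.35, 0.0] [-0.54, -0.03, -0.63, 0.0, -0.35, 0.0] [-0.56, -0.03, -0.61, 0.0, -0.35, 0.0] [-0.57, -0.03, -0.59, 0.0, -0.35, 0.0] [-0.59, -0.03, -0.58, 0.0, -0.35, 0.0] [-0.61, -0.03, -0.56, 0.0, -0.35, 0.0] [-0.62, -0.03, -0.54, 0.0, -0.35, 0.0] [-0.64, -0.03, -0.53, 0.0, -0.35, 0.0] [-0.65, -0.03, -0.51, 0.0, -0.35, 0.0] [-0.66, -0.03, -0.49, 0.0, -0.35, 0.0] [-0.68, -0.03, -0.47, 0.0, -0.35, 0.0] [-0.69, -0.03, -0.45, 0.0, -0.35, 0.0]
```

Emit:
servo_tool([
  [-0.8,-0.05,-0.9,0,-0.5,0,1],
  [-0.8,-0.05,-0.9,0,-0.5,0,1],
  [-0.8,-0.05,-0.9,0,-0.5,0,1],
  [-0.8,-0.05,-0.9,0,-0.5,0,1],
  [-0.8,-0.05,-0.9,0,-0.5,0,1],
  [-0.8,-0.05,-0.9,0,-0.5,0,1],
  [-0.9,-0.05,-0.8,0,-0.5,0,1],
  [-0.9,-0.05,-0.6,0,-0.7,0,1],
])

```text
t: 2.2
position: [0.4601, 0.1486, 0.2517]
tcp_rot: [-1.211, -1.209, 1.207]
contact_force: [1.2, 0.0, 0.2]
finger_gap: 1.001
```

```bash
python3 - <<'E'
from h import *
go(0.56,0.08,0.27,np.pi/2)
E
```

```text
now [0.4601 0.1486 0.2517] yaw 1.569 t 2.20 gap 1.001 tilt 0.0
total turn(units .08) [ 0.01 -0.02  0.  ] shift if no turn (units .05) [-1.37 -0.37 -2.  ]
rows n= 3
[-0.46, -0.12, -0.67, 0.0, -0.01, 0.0] [-0.46, -0.12, -0.67, 0.0, -0.01, 0.0] [-0.46, -0.12, -0.67, 0.0, -0.01, 0.0]
```

Emit:
servo_tool([
  [-0.46,-0.12,-0.67,0,0,0,1],
  [-0.46,-0.12,-0.67,0,0,0,1],
  [-0.45,-0.12,-0.66,0,0,0,1],
  [0,0,0,0,0,0,1],
  [0,0,0,0,0,0,1],
])

```text
t: 2.82
position: [0.5581, 0.082, 0.2689]
tcp_rot: [-1.21, -1.206, 1.207]
contact_force: [-1.6, 0.8, 0.6]
finger_gap: 0.999
```

```bash
python3 - <<'E'
from h import *
p,d,C=shot('wrist','w1')
print(pose()[0].round(4))
for n in ['roller_long_mid','roller_short_mid','cradle_long','cradle_short','rest_mid','stud_plate','scraper_grip']:
    r=imaging.tip_of('wrist',n)
    print(n,[(np.round(e['point']).tolist(),round(e['conf'],2),plane(C,e['point'],.016)[0].round(3).tolist()) for e in r[:3]])
E
```

```text
[[ 2.400e-03 -1.100e-03 -1.000e+00  5.578e-01]
 [ 1.000e+00  3.000e-04  2.400e-03  8.230e-02]
 [ 3.000e-04 -1.000e+00  1.100e-03  2.689e-01]
 [ 0.000e+00  0.000e+00  0.000e+00  1.000e+00]]
roller_long_mid [([385.0, 232.0], 0.98, [0.633, 0.209, 0.016])]
roller_short_mid [([289.0, 243.0], 0.69, [0.646, 0.097, 0.016])]
cradle_long [([489.0, 74.0], 0.58, [0.461, 0.299, 0.016])]
cradle_short [([18.0, 121.0], 0.66, [0.506, -0.19, 0.016])]
rest_mid [([181.0, 118.0], 0.84, [0.502, -0.019, 0.016])]
stud_plate [([323.0, 101.0], 0.66, [0.486, 0.132, 0.016])]
scraper_grip [([208.0, 220.0], 0.74, [0.618, 0.002, 0.016])]
```

View pics/w1.png

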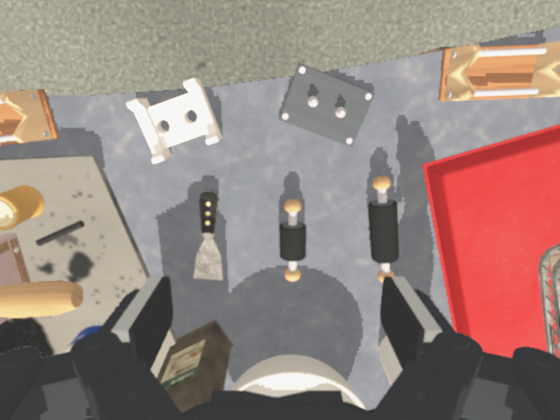

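```bash
cat > seg.py <<'E'
from h import *
def cloud(f='last_wrist.npz'):
    z=np.load(f);C=cam('wrist',z['T']);d=z['d'];p=z['p']
    v,u=np.mgrid[0:420,0:560];P=deproj(C,np.c_[u.ravel(),v.ravel()],d.ravel()).reshape(420,560,3);P[d==0]=np.nan
    return p,d,C,P
def obj(P,c,r,zlo,zhi=.09):
    m=(np.hypot(P[...,0]-c[0],P[...,1]-c[1])<r)&(P[...,2]>zlo)&(P[...,2]<zhi);return P[m],m
E
python3 - <<'E'
from seg import *
p,d,C,P=cloud()
print('counter z',[np.nanmedian(P[r-3:r+4,c-3:c+4,2]).round(4) for r,c in ((180,130),(200,330),(150,260),(130,420))])
for n,c,r,zl in (('long',(.633,.209),.075,.006),('short',(.646,.097),.06,.006),('scr',(.63,0),.07,.006),('rest',(.505,-.012),.055,.006),('plate',(.49,.13),.055,.003),('cl',(.461,.3),.06,.004),('cs',(.505,-.2),.05,.004)):
    Q,m=obj(P,c,r,zl)
    rc=cv2.minAreaRect((Q[:,:2]*1000).astype(np.float32))
    a=Q[:,:2]-Q[:,:2].mean(0);w,V=np.linalg.eigh(a.T@a);ax=V[:,1]
    print(n,len(Q),'rect',np.round(rc[0],1),np.round(rc[1],1),round(rc[2],1),'pca',np.round(np.degrees(np.arctan2(ax[1],ax[0])),1),'z',np.percentile(Q[:,2],[1,50,95,99.5]).round(4))
E
```

```text
counter z [np.float64(-0.0006), np.float64(-0.0007), np.float64(-0.0006), np.float64(-0.0008)]
long 3857 rect [627.2 237.2] [129.6  92.2] 7.1 pca 101.3 z [0.009  0.029  0.0496 0.0509]
short 1488 rect [643.3 101.4] [ 30.4 100.4] 90.0 pca -179.8 z [0.0109 0.0251 0.0314 0.0326]
scr 744 rect [613.4   2.6] [20.6 59.1] 85.5 pca 174.9 z [0.0068 0.0126 0.014  0.0148]
rest 3587 rect [505.2 -24.4] [65.8 75.6] 18.4 pca 109.9 z [0.0075 0.0168 0.03   0.032 ]
plate 4750 rect [491.3 136.3] [87.9 61.5] 69.5 pca 69.2 z [0.0038 0.0058 0.0075 0.0185]
cl 6220 rect [459.4 305.9] [ 52.1 100.1] 1.9 pca 90.5 z [0.0042 0.0136 0.0459 0.0539]
cs 2942 rect [ 513.6 -189.6] [61.8 84.7] 83.4 pca 142.7 z [0.0044 0.0157 0.0517 0.0546]
```

```bash
python3 - <<'E'
from seg import *
p,d,C,P=cloud()
m=(abs(P[...,0]-.633)<.075)&(abs(P[...,1]-.209)<.03)&(P[...,2]>.006)&(P[...,2]<.06)
Q=P[m];rc=cv2.minAreaRect((Q[:,:2]*1000).astype(np.float32));print('long',len(Q),rc)
# axis from top-most ridge of barrel
for nm,mm in (('long',m),('short',(abs(P[...,0]-.643)<.06)&(abs(P[...,1]-.1)<.03)&(P[...,2]>.006))):
    Q=P[mm];b=Q[Q[:,2]>.026];print(nm,'barrel ridge',cv2.fitLine((b[:,:2]*1000).astype(np.float32),cv2.DIST_L2,0,.01,.01).ravel(), b[:,0].min(),b[:,0].max(), cv2.minAreaRect((b[:,:2]*1000).astype(np.float32)))
for x in (.57,.6,.63,.66,.69):
    t=P[(abs(P[...,0]-x)<.004)&(P[...,1]>.235)&(P[...,2]>.01)&(P[...,1]<.5)];print(x,'tray y from',t[:,1].min().round(3),'zmax',np.percentile(t[:,2],99).round(3), t[t[:,1]<t[:,1].min()+.01][:,2].max())
m=(abs(P[...,0]-.459)<.04)&(abs(P[...,1]-.306)<.07)&(P[...,2]>.004)&(P[...,2]<.06)
Q=P[m];print('cl',cv2.minAreaRect((Q[:,:2]*1000).astype(np.float32)),Q[:,1].min(),Q[:,1].max(),'cheek tops')
t=Q[Q[:,2]>.04];print(cv2.minAreaRect((t[:,:2]*1000).astype(np.float32)),[ (k, t[abs(t[:,1]-k)<.012].mean(0)) for k in (.261,.351)])
E
```

```text
long 2243 ((630.9380493164062, 207.08331298828125), (129.56280517578125, 31.73043441772461), 7.599213600158691)
long barrel ridge [9.9161094e-01 1.2925863e-01 6.2941437e+02 2.0620212e+02] 0.5707270635592185 0.6668429750373794 ((618.384521484375, 205.32034301757812), (96.18955993652344, 25.215486526489258), 7.062318325042725)
short barrel ridge [9.9965286e-01 2.6345838e-02 6.4170990e+02 1.0080859e+02] 0.5987615885291585 0.6876768467588664 ((643.231689453125, 100.4914779663086), (88.91702270507812, 24.500503540039062), 1.078527569770813)
0.57 tray y from 0.253 zmax 0.051 0.05089488758355776
0.6 tray y from 0.262 zmax 0.051 0.05095468723767055
0.63 tray y from 0.271 zmax 0.051 0.05190629905816363
0.66 tray y from 0.28 zmax 0.085 0.05102268519292713
0.69 tray y from 0.29 zmax 0.084 0.05064609648287621
cl ((459.4031677246094, 305.857421875), (52.185726165771484, 100.07891845703125), 1.8007603883743286) 0.25533317657311094 0.3561249691529278 cheek tops
((459.769775390625, 305.859375), (48.038330078125, 90.74967193603516), 1.1085805892944336) [(0.261, array([0.46004144, 0.26338922, 0.04796155])), (0.351, array([0.47417077, 0.35018254, 0.04329039]))]
```

```bash
python3 - <<'E'
from h import *
go(0.631,0.207,0.07,np.radians(97.4))
E
```

```text
now [0.5584 0.0822 0.2694] yaw 1.569 t 3.23 gap 1.002 tilt 0.0
total turn(units .08) [ 0.   -1.64 -0.  ] shift if no turn (units .05) [ 2.5   3.99 -1.45]
rows n= 6
[0.42, 0.66, -0.24, 0.0, -0.27, -0.0] [0.41, 0.66, -0.25, 0.0, -0.27, -0.0] [0.41, 0.66, -0.26, 0.0, -0.27, -0.0] [0.4, 0.66, -0.27, 0.0, -0.27, -0.0] [0.39, 0.66, -0.28, 0.0, -0.27, -0.0] [0.39, 0.66, -0.29, 0.0, -0.27, -0.0]
```

Emit:
servo_tool([
  [0.42,0.66,-0.24,0,-0.27,0,0.6],
  [0.41,0.66,-0.25,0,-0.27,0,0.6],
  [0.41,0.66,-0.26,0,-0.27,0,0.6],
  [0.4,0.66,-0.27,0,-0.27,0,0.6],
  [0.39,0.66,-0.28,0,-0.27,0,0.6],
  [0.39,0.66,-0.29,0,-0.27,0,0.6],
  [0,0,0,0,0,0,0.6],
])

```text
t: 4.1
position: [0.6295, 0.2077, 0.0676]
tcp_rot: [-1.141, -1.298, 1.307]
contact_force: [-0.9, -0.2, -0.0]
finger_gap: 0.597
```

```bash
python3 - <<'E'
from h import *
go(0.631,0.207,0.004,np.radians(97.4))
shot('wrist','w2')
E
```

```text
now [0.6295 0.2077 0.0676] yaw 1.699 t 4.10 gap 0.597 tilt 2e-05
total turn(units .08) [-0.08 -0.01  0.  ] shift if no turn (units .05) [-0.02  1.27 -0.04]
rows n= 2
[-0.01, 0.64, -0.02, -0.04, -0.0, 0.0] [-0.01, 0.64, -0.02, -0.04, -0.0, 0.0]
```

View pics/w2.png

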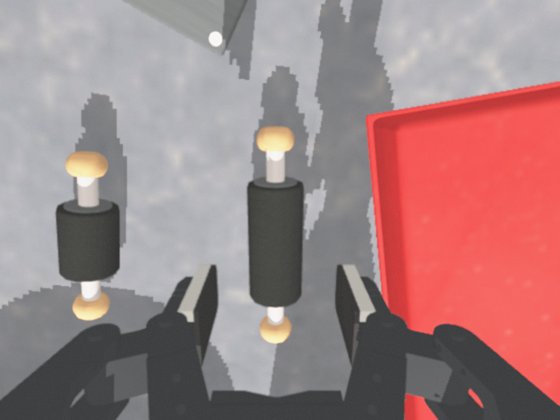

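Emit:
servo_tool([
  [0,0.5,-0.02,0,0,0,0.6],
  [0,0.5,-0.02,0,0,0,0.6],
  [0,0.26,0,0,0,0,0.6],
  [0,0,0,0,0,0,0.6],
  [0,0,0,0,0,0,0.3],
  [0,0,0,0,0,0,0.3],
  [0,0,0,0,0,0,0.2],
  [0,0,0,0,0,0,0.2],
])

```text
t: 5.15
position: [0.6353, 0.207, 0.0104]
tcp_rot: [-1.149, -1.304, 1.301]
contact_force: [-1.4, -1.3, 6.9]
finger_gap: 0.349
```

```bash
python3 - <<'E'
from h import *
go(0.631,0.207,0.004,np.radians(97.4))
p,d,C=shot('wrist','w3');print(robot.sense()['contact_force'])
go(0.631,0.207,0.004,np.radians(97.4))
E
```

```text
now [0.6353 0.207  0.0104] yaw 1.698 t 5.15 gap 0.349 tilt 0.0
total turn(units .08) [ 0.03 -0.03 -0.01] shift if no turn (units .05) [0.01 0.13 0.08]
rows n= 1
[0.01, 0.13, 0.08, 0.03, -0.03, -0.01] 
[-0.98530867 -1.44530691  5.99855811]
now [0.6352 0.2069 0.0104] yaw 1.698 t 5.20 gap 0.346 tilt 0.0
total turn(units .08) [ 0.03 -0.03 -0.01] shift if no turn (units .05) [0.01 0.13 0.08]
rows n= 1
[0.01, 0.13, 0.08, 0.03, -0.03, -0.01]
```

View pics/w3.png

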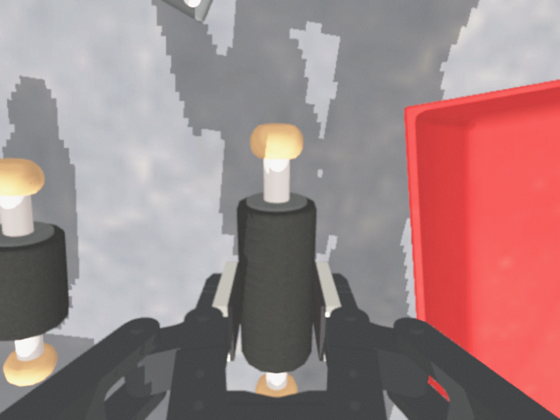

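Emit:
servo_tool([
  [0,0,0,0,0,0,0.6],
  [0,0,0,0,0,0,0.6],
  [0,0.07,0.08,0,0,0,0.6],
  [0,0.07,0,0,0,0,0.6],
  [0,0,0,0,0,0,0.6],
  [0,0,0,0,0,0,0.6],
])

```text
t: 5.95
position: [0.63, 0.2066, 0.0012]
tcp_rot: [-1.146, -1.302, 1.302]
contact_force: [0.2, -0.2, 0.0]
finger_gap: 0.602
```

Emit:
servo_tool([
  [0,0,0,0,0,0,0.45],
  [0,0,0,0,0,0,0.4],
  [0,0,0,0,0,0,0.4],
])

```text
t: 6.32
position: [0.63, 0.2066, 0.0013]
tcp_rot: [-1.147, -1.302, 1.302]
contact_force: [-0.8, 0.1, -0.0]
finger_gap: 0.403
```

Emit:
servo_tool([
  [0,0,0,0,0,0,0.2],
  [0,0,0,0,0,0,0.2],
  [0,0,0,0,0,0,0.2],
])

```text
t: 6.7
position: [0.6301, 0.2065, 0.0017]
tcp_rot: [-1.147, -1.302, 1.302]
contact_force: [-1.3, -0.4, 4.7]
finger_gap: 0.356
```

Emit:
servo_tool([
  [0,-0.2,0,0,0,0,0.2],
  [0,-0.6,0,0,0,0,0.2],
  [0,-0.9,0,0,0,0,0.2],
  [0,-0.9,0,0,0,0,0.2],
])

```text
t: 7.2
position: [0.629, 0.2065, 0.1317]
tcp_rot: [-1.145, -1.3, 1.303]
contact_force: [1.7, 0.1, -4.4]
finger_gap: 0.352
```

```bash
python3 - <<'E'
from h import *
go(0.46,0.3065,0.14,np.radians(181.5))
E
```

```text
now [0.629  0.2065 0.1317] yaw 1.698 t 7.20 gap 0.352 tilt 0.0
total turn(units .08) [ -0.02 -18.38   0.02] shift if no turn (units .05) [ 2.41 -0.16  3.1 ]
rows n= 19
[0.13, -0.01, 0.16, -0.0, -0.97, 0.0] [0.14, -0.01, 0.15, -0.0, -0.97, 0.0] [0.15, -0.01, 0.14, -0.0, -0.97, 0.0] [0.16, -0.01, 0.13, -0.0, -0.97, 0.0] [0.17, -0.01, 0.12, -0.0, -0.97, 0.0] [0.18, -0.01, 0.1, -0.0, -0.97, 0.0] [0.19, -0.01, 0.09, -0.0, -0.97, 0.0] [0.19, -0.01, 0.07, -0.0, -0.97, 0.0] [0.2, -0.01, 0.06, -0.0, -0.97, 0.0] [0.2, -0.01, 0.04, -0.0, -0.97, 0.0] [0.2, -0.01, 0.03, -0.0, -0.97, 0.0] [0.21, -0.01, 0.01, -0.0, -0.97, 0.0] [0.21, -0.01, -0.0, -0.0, -0.97, 0.0] [0.21, -0.01, -0.02, -0.0, -0.97, 0.0] [0.2, -0.01, -0.04, -0.0, -0.97, 0.0] [0.2, -0.01, -0.05, -0.0, -0.97, 0.0] [0.2, -0.01, -0.07, -0.0, -0.97, 0.0] [0.19, -0.01, -0.08, -0.0, -0.97, 0.0] [0.18, -0.01, -0.1, -0.0, -0.97, 0.0]
```

Contact z −4.4 N: roller carried. Rotate and move.

Emit:
servo_tool([
  [0.13,-0.02,0.16,0,-0.97,0,0.2],
  [0.14,-0.02,0.15,0,-0.97,0,0.2],
  [0.15,-0.02,0.14,0,-0.97,0,0.2],
  [0.16,-0.02,0.13,0,-0.97,0,0.2],
  [0.17,-0.02,0.12,0,-0.97,0,0.2],
  [0.18,-0.02,0.1,0,-0.97,0,0.2],
  [0.19,-0.02,0.09,0,-0.97,0,0.2],
  [0.19,-0.02,0.07,0,-0.97,0,0.2],
])

```text
t: 8.2
position: [0.5582, 0.249, 0.1388]
tcp_rot: [-0.754, -1.736, 1.737]
contact_force: [0.0, 0.3, -2.5]
finger_gap: 0.353
```

Emit:
servo_tool([
  [0.2,0,0.06,0,-0.97,0,0.2],
  [0.2,0,0.04,0,-0.97,0,0.2],
  [0.2,0,0.03,0,-0.97,0,0.2],
  [0.21,0,0.01,0,-0.97,0,0.2],
  [0.21,0,0,0,-0.97,0,0.2],
  [0.21,0,-0.02,0,-0.97,0,0.2],
  [0.2,0,-0.04,0,-0.97,0,0.2],
  [0.2,0,-0.05,0,-0.97,0,0.2],
])

```text
t: 9.2
position: [0.487, 0.291, 0.1389]
tcp_rot: [-0.211, -2.115, 2.116]
contact_force: [-0.5, 0.4, -3.1]
finger_gap: 0.349
```

Emit:
servo_tool([
  [0.2,0,-0.07,0,-0.97,0,0.2],
  [0.19,0,-0.08,0,-0.97,0,0.2],
  [0.18,0,-0.1,0,-0.97,0,0.2],
  [0,0,0,0,0,0,0.2],
])

```text
t: 9.7
position: [0.4601, 0.3072, 0.1389]
tcp_rot: [-0.035, 2.206, -2.207]
contact_force: [-0.1, -0.1, -3.2]
finger_gap: 0.354
```

```bash
python3 - <<'E'
from h import *
p,d,C=shot('wrist','w4')
go(0.46,0.3065,0.14,np.radians(181.5))
E
```

```text
now [0.4607 0.307  0.1391] yaw -3.112 t 9.75 gap 0.359 tilt 0.0
total turn(units .08) [-0.    0.04  0.01] shift if no turn (units .05) [ 0.01 -0.02  0.01]
rows n= 1
[0.01, -0.02, 0.01, -0.0, 0.04, 0.01]
```

View pics/w4.png

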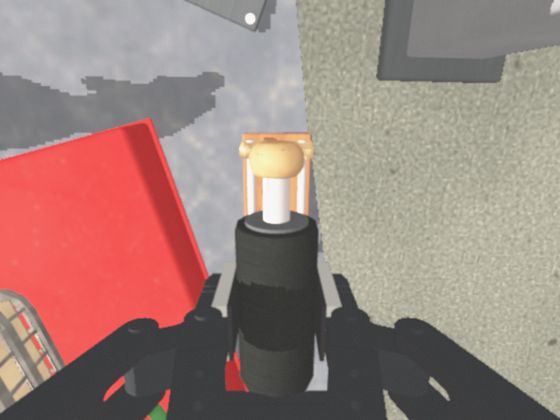

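```bash
python3 - <<'E'
from seg import *
p,d,C,P=cloud()
v,u=np.mgrid[0:420,0:560]
m=(u>225)&(u<335)&(v>125)&(P[...,2]<.06)&(P[...,2]>.005)&(P[...,1]<.33)&(v<300)
Q=P[m];print('cradle x',Q[:,0].min(),Q[:,0].max(),'y',Q[:,1].min())
e=Q[Q[:,1]<Q[:,1].min()+.03];print('foot rect',cv2.minAreaRect((e[:,:2]*1000).astype(np.float32)), 'z',np.percentile(e[:,2],[5,50,99]))
t=Q[Q[:,2]>.045];print('horn',cv2.minAreaRect((t[:,:2]*1000).astype(np.float32)))
m=(P[...,2]>.1)&(u>240)&(u<315)&(v<330)
Q=P[m];print('roller y min',Q[:,1].min(),'x',Q[:,0].min(),Q[:,0].max(),'zmax',np.nanmax(Q[:,2]))
k=Q[Q[:,1]<Q[:,1].min()+.011];print('knob x mid',(k[:,0].min()+k[:,0].max())/2,k[:,2].max())
b=Q[(Q[:,1]>Q[:,1].min()+.035)];b=b[b[:,2]>np.nanmax(b[:,2])-.004];print('barrel ridge',cv2.fitLine((b*1000).astype(np.float32),cv2.DIST_L2,0,.01,.01).ravel())
E
```

```text
cradle x 0.43340050250905165 0.48593847582556754 y 0.2560512799366225
foot rect ((459.9355163574219, 271.5003662109375), (51.405128479003906, 29.80575180053711), 1.605184555053711) z [0.00520573 0.0171435  0.05456145]
horn ((460.3183898925781, 264.6095886230469), (47.90141296386719, 6.326434135437012), 1.408143162727356)
roller y min 0.24461818927189102 x 0.44433929539273676 0.4744361257434196 zmax 0.17038328938083722
knob x mid 0.46130245252909696 0.16472072381839578
barrel ridge [-3.4599125e-02  9.9940097e-01 -8.3154737e-04  4.6003943e+02
  2.9519748e+02  1.6800476e+02]
```

Emit:
servo_tool([
  [0,0.5,0.02,0,0.1,0,0.2],
  [0,0.6,0,0,0,0,0.2],
  [0,0.5,0,0,0,0,0.2],
  [0,0.3,0,0,0,0,0.2],
  [0,0.2,0,0,0,0,0.2],
  [0,0.06,0,0,0,0,0.2],
  [0,0,0,0,0,0,0.2],
])

```text
t: 10.62
position: [0.4616, 0.3062, 0.0318]
tcp_rot: [-0.024, 2.21, -2.21]
contact_force: [-0.0, -0.1, -3.2]
finger_gap: 0.351
```

Emit:
servo_tool([
  [0,0.06,0,0,0,0,0.2],
  [0,0.04,0,0,0,0,0.2],
  [0,0,0,0,0,0,0.2],
])

```text
t: 11.0
position: [0.4609, 0.3062, 0.0265]
tcp_rot: [-0.025, 2.21, -2.21]
contact_force: [-2.5, -0.2, -0.6]
finger_gap: 0.352
```

Emit:
servo_tool([
  [0,0.03,0,0,0,0,0.2],
  [0,0,0,0,0,0,0.2],
])

```text
t: 11.25
position: [0.4605, 0.3063, 0.0254]
tcp_rot: [-0.026, 2.211, -2.211]
contact_force: [-6.5, -0.8, 6.5]
finger_gap: 0.356
```

Emit:
servo_tool([
  [0.03,0,0,0,0,0,0.2],
  [0,0.01,0,0,0,0,0.2],
  [0,0,0,0,0,0,0.2],
])

```text
t: 11.62
position: [0.4601, 0.3062, 0.0249]
tcp_rot: [-0.024, 2.21, -2.209]
contact_force: [-2.9, 0.2, 4.8]
finger_gap: 0.353
```

Emit:
servo_tool([
  [0,0,0,0,0,0,0.38],
  [0,0,0,0,0,0,0.45],
  [0,0,0,0,0,0,0.65],
  [0,0,0,0,0,0,0.65],
  [0,-0.3,0,0,0,0,0.65],
  [0,-0.8,0,0,0,0,0.65],
  [0,-0.9,0,0,0,0,0.65],
  [0,-0.9,0,0,0,0,0.65],
])

```text
t: 12.62
position: [0.4597, 0.306, 0.1718]
tcp_rot: [-0.024, 2.21, -2.209]
contact_force: [0.7, 0.8, -0.5]
finger_gap: 0.652
```

```bash
python3 - <<'E'
from h import *
p,d,C=shot('wrist','w5')
go(0.643,0.101,0.16,np.radians(91.2))
E
```

```text
now [0.4631 0.3076 0.1787] yaw -3.119 t 12.68 gap 0.651 tilt 6e-05
total turn(units .08) [ 0.14 19.66 -0.06] shift if no turn (units .05) [-3.5   0.39  4.21]
rows n= 20
[-0.17, 0.02, 0.21, 0.01, 0.98, -0.0] [-0.19, 0.02, 0.2, 0.01, 0.98, -0.0] [-0.21, 0.02, 0.18, 0.01, 0.98, -0.0] [-0.22, 0.02, 0.16, 0.01, 0.98, -0.0] [-0.23, 0.02, 0.15, 0.01, 0.98, -0.0] [-0.24, 0.02, 0.13, 0.01, 0.98, -0.0] [-0.25, 0.02, 0.11, 0.01, 0.98, -0.0] [-0.26, 0.02, 0.09, 0.01, 0.98, -0.0] [-0.27, 0.02, 0.07, 0.01, 0.98, -0.0] [-0.27, 0.02, 0.05, 0.01, 0.98, -0.0] [-0.27, 0.02, 0.02, 0.01, 0.98, -0.0] [-0.27, 0.02, 0.0, 0.01, 0.98, -0.0] [-0.27, 0.02, -0.02, 0.01, 0.98, -0.0] [-0.27, 0.02, -0.04, 0.01, 0.98, -0.0] [-0.27, 0.02, -0.06, 0.01, 0.98, -0.0] [-0.26, 0.02, -0.08, 0.01, 0.98, -0.0] [-0.25, 0.02, -0.1, 0.01, 0.98, -0.0] [-0.25, 0.02, -0.12, 0.01, 0.98, -0.0] [-0.24, 0.02, -0.14, 0.01, 0.98, -0.0] [-0.22, 0.02, -0.16, 0.01, 0.98, -0.0]
```

View pics/w5.png

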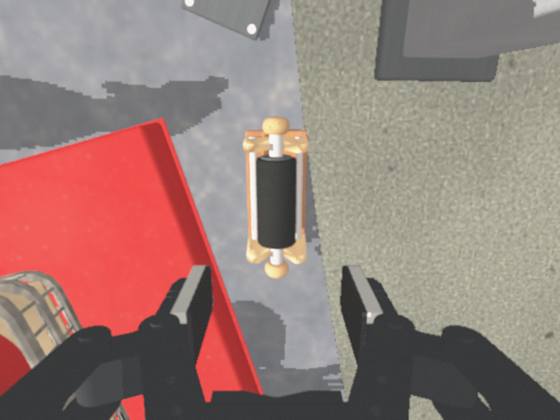

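Emit:
servo_tool([
  [-0.17,0.02,0.21,0,0.98,0,0.6],
  [-0.19,0.02,0.2,0,0.98,0,0.6],
  [-0.21,0.02,0.18,0,0.98,0,0.6],
  [-0.22,0.02,0.16,0,0.98,0,0.6],
  [-0.23,0.02,0.15,0,0.98,0,0.6],
  [-0.24,0.02,0.13,0,0.98,0,0.6],
  [-0.25,0.02,0.11,0,0.98,0,0.6],
  [-0.26,0.02,0.09,0,0.98,0,0.6],
])

```text
t: 13.68
position: [0.5316, 0.2227, 0.1622]
tcp_rot: [-0.588, -1.875, 1.875]
contact_force: [-1.0, 0.2, -0.4]
finger_gap: 0.602
```

Emit:
servo_tool([
  [-0.27,0.02,0.07,0,0.98,0,0.6],
  [-0.27,0.02,0.05,0,0.98,0,0.6],
  [-0.27,0.02,0.02,0,0.98,0,0.6],
  [-0.27,0.02,0,0,0.98,0,0.6],
  [-0.27,0.02,-0.02,0,0.98,0,0.6],
  [-0.27,0.02,-0.04,0,0.98,0,0.6],
  [-0.27,0.02,-0.06,0,0.98,0,0.6],
  [-0.26,0.02,-0.08,0,0.98,0,0.6],
])

```text
t: 14.68
position: [0.6037, 0.1405, 0.1542]
tcp_rot: [-1.032, -1.453, 1.452]
contact_force: [0.6, 0.4, 0.2]
finger_gap: 0.599
```

Emit:
servo_tool([
  [-0.25,0.02,-0.1,0,0.98,0,0.6],
  [-0.25,0.02,-0.12,0,0.98,0,0.6],
  [-0.24,0.02,-0.14,0,0.98,0,0.6],
  [-0.22,0.02,-0.16,0,0.98,0,0.6],
  [0,0,0,0,0,0,0.6],
])

```text
t: 15.3
position: [0.6398, 0.0988, 0.15]
tcp_rot: [-1.198, -1.228, 1.227]
contact_force: [-0.2, -0.3, -0.4]
finger_gap: 0.597
```

```bash
python3 - <<'E'
from seg import *
go(0.643,0.101,0.05,np.radians(91.2))
shot('wrist','w6')
p,d,C,P=cloud()
m=(abs(P[...,0]-.643)<.06)&(abs(P[...,1]-.1)<.03)&(P[...,2]>.006)&(P[...,2]<.04)
Q=P[m];print(cv2.minAreaRect((Q[:,:2]*1000).astype(np.float32)))
E
```

```text
now [0.6398 0.0988 0.15  ] yaw 1.596 t 15.30 gap 0.597 tilt 0.0
total turn(units .08) [ 0.01  0.05 -0.  ] shift if no turn (units .05) [ 0.04  2.   -0.06]
rows n= 3
[0.01, 0.67, -0.02, 0.0, 0.02, -0.0] [0.01, 0.67, -0.02, 0.0, 0.02, -0.0] [0.01, 0.67, -0.02, 0.0, 0.02, -0.0] 
((643.4432983398438, 101.41033935546875), (99.7086181640625, 30.6517333984375), 0.8745855093002319)
```

View pics/w6.png

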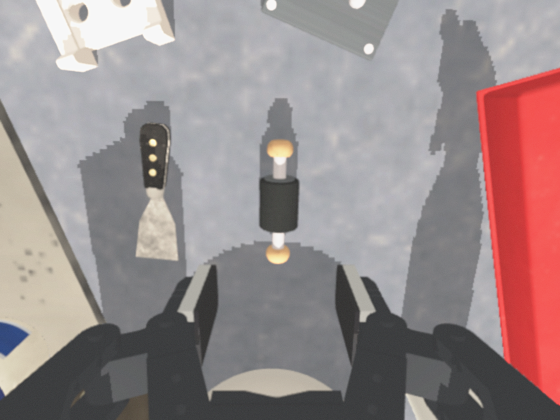

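Emit:
servo_tool([
  [0.03,0.8,-0.07,0,0.1,0,0.6],
  [0.02,0.8,0,0,0,0,0.6],
  [0,0.8,0,0,0,0,0.6],
  [0,0.4,0,0,0,0,0.6],
  [0,0.1,0,0,0,0,0.6],
  [0,0,0,0,0,0,0.6],
])

```text
t: 16.1
position: [0.6436, 0.1023, 0.0055]
tcp_rot: [-1.202, -1.223, 1.221]
contact_force: [0.5, 1.2, 0.2]
finger_gap: 0.6
```

```bash
python3 - <<'E'
from seg import *
go(0.6434,0.1014,0.002,np.radians(90.9))
E
```

```text
now [0.6436 0.1023 0.0055] yaw 1.588 t 16.10 gap 0.600 tilt 0.0
total turn(units .08) [ 0.02  0.02 -0.  ] shift if no turn (units .05) [-0.02  0.07  0.  ]
rows n= 1
[-0.02, 0.07, 0.0, 0.02, 0.02, -0.0]
```

Emit:
servo_tool([
  [-0.02,0.08,0,0,0,0,0.5],
  [0,0,0,0,0,0,0.4],
  [0,0,0,0,0,0,0.25],
  [0,0,0,0,0,0,0.2],
  [0,0,0,0,0,0,0.2],
])

```text
t: 16.73
position: [0.6434, 0.101, 0.0014]
tcp_rot: [-1.202, -1.223, 1.221]
contact_force: [-1.6, 0.2, 6.0]
finger_gap: 0.352
```

Emit:
servo_tool([
  [0,-0.2,0,0,0,0,0.2],
  [0,-0.6,0,0,0,0,0.2],
  [0,-0.9,0,0,0,0,0.2],
  [0,-0.9,0,0,0,0,0.2],
  [0,-0.2,0,0,0,0,0.2],
])

```text
t: 17.35
position: [0.6449, 0.1011, 0.1443]
tcp_rot: [-1.206, -1.227, 1.219]
contact_force: [0.3, -0.3, -2.9]
finger_gap: 0.356
```

```bash
python3 - <<'E'
from h import *
go(0.51,-.192,0.15,np.radians(5))
E
```

```text
now [0.6449 0.1011 0.1443] yaw 1.588 t 17.35 gap 0.356 tilt 2e-05
total turn(units .08) [ 0.07 18.76  0.06] shift if no turn (units .05) [-5.82 -0.13  2.8 ]
rows n= 19
[-0.31, -0.01, 0.15, 0.0, 0.99, 0.0] [-0.32, -0.01, 0.12, 0.0, 0.99, 0.0] [-0.33, -0.01, 0.1, 0.0, 0.99, 0.0] [-0.33, -0.01, 0.07, 0.0, 0.99, 0.0] [-0.34, -0.01, 0.04, 0.0, 0.99, 0.0] [-0.34, -0.01, 0.02, 0.0, 0.99, 0.0] [-0.34, -0.01, -0.01, 0.0, 0.99, 0.0] [-0.34, -0.01, -0.04, 0.0, 0.99, 0.0] [-0.33, -0.01, -0.06, 0.0, 0.99, 0.0] [-0.33, -0.01, -0.09, 0.0, 0.99, 0.0] [-0.32, -0.01, -0.11, 0.0, 0.99, 0.0] [-0.31, -0.01, -0.14, 0.0, 0.99, 0.0] [-0.3, -0.01, -0.16, 0.0, 0.99, 0.0] [-0.28, -0.01, -0.19, 0.0, 0.99, 0.0] [-0.27, -0.01, -0.21, 0.0, 0.99, 0.0] [-0.25, -0.01, -0.23, 0.0, 0.99, 0.0] [-0.23, -0.01, -0.25, 0.0, 0.99, 0.0] [-0.21, -0.01, -0.26, 0.0, 0.99, 0.0] [-0.19, -0.01, -0.28, 0.0, 0.99, 0.0]
```

Emit:
servo_tool([
  [-0.31,-0.02,0.15,0,0.99,0,0.2],
  [-0.32,-0.02,0.12,0,0.99,0,0.2],
  [-0.33,-0.02,0.1,0,0.99,0,0.2],
  [-0.33,-0.02,0.07,0,0.99,0,0.2],
  [-0.34,-0.02,0.04,0,0.99,0,0.2],
  [-0.34,-0.02,0.02,0,0.99,0,0.2],
  [-0.34,-0.02,-0.01,0,0.99,0,0.2],
  [-0.34,-0.02,-0.04,0,0.99,0,0.2],
])

```text
t: 18.35
position: [0.5845, -0.0234, 0.1463]
tcp_rot: [-1.438, -0.74, 0.744]
contact_force: [0.2, 0.4, -2.6]
finger_gap: 0.359
```

Emit:
servo_tool([
  [-0.33,-0.02,-0.06,0,0.99,0,0.2],
  [-0.33,-0.02,-0.09,0,0.99,0,0.2],
  [-0.32,-0.02,-0.11,0,0.99,0,0.2],
  [-0.31,-0.02,-0.14,0,0.99,0,0.2],
  [-0.3,-0.02,-0.16,0,0.99,0,0.2],
  [-0.28,-0.02,-0.19,0,0.99,0,0.2],
  [-0.27,-0.02,-0.21,0,0.99,0,0.2],
  [-0.25,-0.02,-0.23,0,0.99,0,0.2],
])

```text
t: 19.35
position: [0.5278, -0.1465, 0.1545]
tcp_rot: [-1.554, -0.248, 0.252]
contact_force: [0.9, -0.0, -1.2]
finger_gap: 0.354
```

Emit:
servo_tool([
  [-0.23,0,-0.25,0,0.99,0,0.2],
  [-0.21,0,-0.26,0,0.99,0,0.2],
  [-0.19,0,-0.28,0,0.99,0,0.2],
  [0,0,0,0,0,0,0.2],
  [0,0,0,0,0,0,0.2],
])

```text
t: 19.98
position: [0.5076, -0.1918, 0.1554]
tcp_rot: [-1.569, -0.066, 0.067]
contact_force: [-0.1, 0.4, -1.7]
finger_gap: 0.359
```

```bash
python3 - <<'E'
from seg import *
shot('wrist','w7')
go(0.51,-.192,0.15,np.radians(5))
E
```

```text
now [ 0.5078 -0.1917  0.1556] yaw 0.085 t 20.02 gap 0.350 tilt 0.0
total turn(units .08) [-0.01 -0.03 -0.01] shift if no turn (units .05) [ 0.04  0.11 -0.01]
rows n= 1
[0.04, 0.11, -0.01, -0.01, -0.03, -0.01]
```

View pics/w7.png

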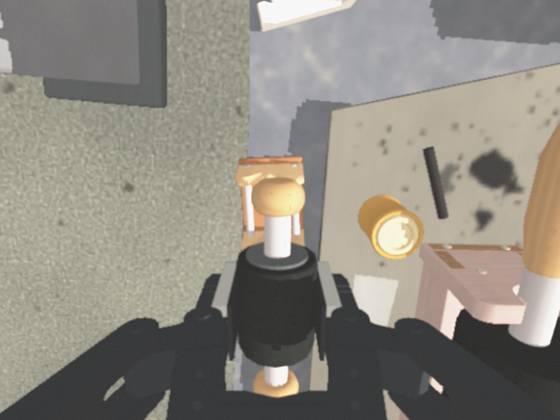

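```bash
python3 - <<'E'
from seg import *
p,d,C,P=cloud()
v,u=np.mgrid[0:420,0:560]
m=(u>225)&(u<315)&(v>145)&(v<260)&(P[...,2]<.06)&(P[...,2]>.004)
Q=P[m];print('cradle',cv2.minAreaRect((Q[:,:2]*1000).astype(np.float32)),'ymax',Q[:,1].max())
t=Q[(Q[:,2]>.042)];print('horn',cv2.minAreaRect((t[:,:2]*1000).astype(np.float32)))
e=Q[(Q[:,2]<.02)&(Q[:,1]>Q[:,1].max()-.02)];print('foot end',cv2.minAreaRect((e[:,:2]*1000).astype(np.float32)),np.percentile(e[:,2],[5,50,95]))
m=(P[...,2]>.1)&(u>240)&(u<315)&(v<345)
Q=P[m];print('roller y max',Q[:,1].max(),'x',Q[:,0].min(),Q[:,0].max())
k=Q[Q[:,1]>Q[:,1].max()-.011];print('knob x mid',(k[:,0].min()+k[:,0].max())/2, Q[Q[:,1]>Q[:,1].max()-.002].mean(0))
b=Q[(Q[:,1]<Q[:,1].max()-.033)];b=b[b[:,2]>np.nanmax(b[:,2])-.003];print('ridge',cv2.fitLine((b*1000).astype(np.float32),cv2.DIST_L2,0,.01,.01).ravel())
m=(u>320)&(P[...,2]>.03);Q=P[m];print('neighbour xmin',Q[:,0].min(),Q[:,2].max(), [ (r[0].round(3),r[1].round(3),r[2].round(3)) for r in Q[np.argsort(Q[:,0])[::400]][:6]])
E
```

```text
cradle ((503.22723388671875, -194.1195068359375), (51.87679672241211, 63.964012145996094), 7.123655319213867) ymax -0.15967967438662548
horn ((503.7197570800781, -196.17999267578125), (48.007972717285156, 58.60810089111328), 7.316591739654541)
foot end ((499.6917419433594, -165.17129516601562), (51.500144958496094, 5.637248516082764), 7.126010417938232) [0.00466855 0.00607476 0.01857593]
roller y max -0.14232187637945412 x 0.49158747535400205 0.5242263663420939
knob x mid 0.5042134585275039 [ 0.50439928 -0.14338083  0.17300301]
ridge [-7.6528616e-02  9.9706715e-01  7.0736790e-04  5.0699478e+02
 -1.8848900e+02  1.8521939e+02]
neighbour xmin 0.515587736641594 0.24339104563629635 [(np.float64(0.516), np.float64(-0.173), np.float64(0.242)), (np.float64(0.518), np.float64(-0.174), np.float64(0.23)), (np.float64(0.519), np.float64(-0.174), np.float64(0.224)), (np.float64(0.52), np.float64(-0.173), np.float64(0.231)), (np.float64(0.521), np.float64(-0.174), np.float64(0.232)), (np.float64(0.522), np.float64(-0.178), np.float64(0.209))]
```

```bash
python3 - <<'E'
from h import *
go(0.5045,-.1985,0.06,np.radians(7.67))
E
```

```text
now [ 0.5078 -0.1917  0.1556] yaw 0.085 t 20.02 gap 0.350 tilt 0.0
total turn(units .08) [-0.01 -0.61 -0.01] shift if no turn (units .05) [-0.08  1.91 -0.13]
rows n= 3
[-0.03, 0.64, -0.04, -0.0, -0.2, -0.0] [-0.03, 0.64, -0.04, -0.0, -0.2, -0.0] [-0.03, 0.64, -0.04, -0.0, -0.2, -0.0]
```

Emit:
servo_tool([
  [-0.04,0.4,-0.07,0,-0.3,0,0.2],
  [-0.04,0.6,-0.06,0,-0.31,0,0.2],
  [0,0.6,0,0,0,0,0.2],
  [0,0.3,0,0,0,0,0.2],
  [0,0,0,0,0,0,0.2],
  [0,0,0,0,0,0,0.2],
])

```text
t: 20.78
position: [0.5055, -0.1997, 0.0624]
tcp_rot: [-1.569, -0.105, 0.103]
contact_force: [-0.2, 0.5, -0.9]
finger_gap: 0.353
```

```bash
python3 - <<'E'
from h import *
go(0.5045,-.1985,0.026,np.radians(7.67))
E
```

```text
now [ 0.5055 -0.1997  0.0624] yaw 0.132 t 20.77 gap 0.353 tilt 0.0
total turn(units .08) [ 0.01 -0.02  0.02] shift if no turn (units .05) [-0.02  0.73  0.03]
rows n= 1
[-0.02, 0.73, 0.03, 0.01, -0.02, 0.02]
```

Emit:
servo_tool([
  [-0.02,0.3,0.02,0,0,0,0.2],
  [0,0.25,0,0,0,0,0.2],
  [0,0.12,0,0,0,0,0.2],
  [0,0.03,0,0,0,0,0.2],
  [0,0,0,0,0,0,0.2],
])

```text
t: 21.4
position: [0.5034, -0.1986, 0.0262]
tcp_rot: [-1.568, -0.104, 0.104]
contact_force: [0.6, 1.0, -2.2]
finger_gap: 0.351
```

Emit:
servo_tool([
  [0,0.03,0,0,0,0,0.2],
  [0,0,0,0,0,0,0.2],
])

```text
t: 21.65
position: [0.5039, -0.1988, 0.0251]
tcp_rot: [-1.569, -0.104, 0.103]
contact_force: [1.4, -0.1, -1.4]
finger_gap: 0.355
```

Emit:
servo_tool([
  [0,0.03,0,0,0,0,0.2],
  [0,0,0,0,0,0,0.2],
])

```text
t: 21.9
position: [0.5043, -0.1989, 0.0244]
tcp_rot: [-1.569, -0.105, 0.103]
contact_force: [0.0, 1.9, 7.1]
finger_gap: 0.355
```

Seated (+7 N up). Release.

Emit:
servo_tool([
  [0,0,0,0,0,0,0.38],
  [0,0,0,0,0,0,0.45],
  [0,0,0,0,0,0,0.65],
  [0,0,0,0,0,0,0.65],
  [0,-0.3,0,0,0,0,0.65],
  [0,-0.8,0,0,0,0,0.65],
  [0,-0.9,0,0,0,0,0.65],
  [0,-0.9,0,0,0,0,1],
])

```text
t: 22.9
position: [0.5035, -0.1985, 0.1707]
tcp_rot: [-1.569, -0.104, 0.103]
contact_force: [-0.1, 0.1, -0.1]
finger_gap: 0.839
```

```bash
python3 - <<'E'
from h import *
p,d,C=shot('wrist','w8')
go(0.5052,-.0244,0.15,np.radians(18.4))
E
```

```text
now [ 0.5067 -0.2004  0.1775] yaw 0.132 t 22.95 gap 0.918 tilt 6e-05
total turn(units .08) [ 0.1  -2.36  0.09] shift if no turn (units .05) [0.43 0.53 3.5 ]
rows n= 4
[0.11, 0.13, 0.87, 0.02, -0.59, 0.02] [0.15, 0.13, 0.87, 0.02, -0.59, 0.02] [0.19, 0.14, 0.86, 0.02, -0.59, 0.02] [0.23, 0.14, 0.85, 0.02, -0.59, 0.02]
```

View pics/w8.png

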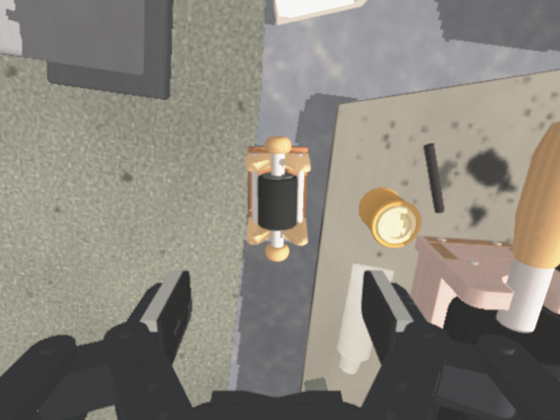

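Emit:
servo_tool([
  [0.11,0,0.87,0,-0.59,0,1],
  [0.15,0,0.87,0,-0.59,0,1],
  [0.19,0,0.86,0,-0.59,0,1],
  [0.23,0,0.85,0,-0.59,0,1],
  [0,0,0,0,0,0,1],
  [0,0,0,0,0,0,1],
])

```text
t: 23.7
position: [0.5023, -0.0228, 0.169]
tcp_rot: [-1.557, -0.253, 0.251]
contact_force: [0.4, 0.2, -0.3]
finger_gap: 1.0
```

```bash
python3 - <<'E'
from seg import *
shot('wrist','w9');go(0.5052,-.0244,0.15,np.radians(18.4))
p,d,C,P=cloud()
Q,m=obj(P,(.505,-.024),.06,.006,.06);print(cv2.minAreaRect((Q[:,:2]*1000).astype(np.float32)))
for lo,hi in ((.013,.0175),(.0185,.0215),(.027,.04)):
    q=Q[(Q[:,2]>lo)&(Q[:,2]<hi)];print(lo,len(q),cv2.minAreaRect((q[:,:2]*1000).astype(np.float32)),q[:,2].mean())
E
```

```text
now [ 0.5023 -0.0233  0.1688] yaw 0.320 t 23.75 gap 1.000 tilt 0.0
total turn(units .08) [ 0.01 -0.01  0.01] shift if no turn (units .05) [ 0.05  0.38 -0.04]
rows n= 1
[0.05, 0.38, -0.04, 0.01, -0.01, 0.01] 
((505.688232421875, -24.063186645507812), (65.97570037841797, 74.6156005859375), 18.721023559570312)
0.013 2633 ((504.0097351074219, -18.450885772705078), (65.4939193725586, 62.892303466796875), 18.774635314941406) 0.015637136448209257
0.0185 1610 ((505.5684814453125, -24.118022918701172), (65.34610748291016, 74.4240951538086), 18.508432388305664) 0.019769335140299816
0.027 497 ((505.6476135253906, -23.97997283935547), (65.77041625976562, 74.34676361083984), 18.533544540405273) 0.029949705590569035
```

View pics/w9.png

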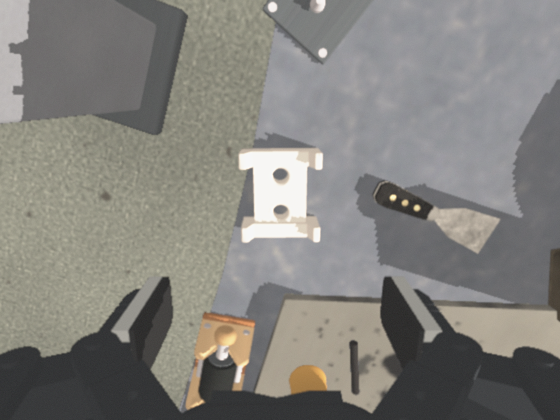

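```bash
python3 - <<'E'
from h import *
go(0.5056,-.0241,0.003,np.radians(18.6))
E
```

```text
now [ 0.5023 -0.0233  0.1688] yaw 0.320 t 23.75 gap 1.000 tilt 0.0
total turn(units .08) [ 0.01 -0.06  0.01] shift if no turn (units .05) [ 0.06  3.32 -0.03]
rows n= 4
[0.01, 0.83, -0.01, 0.0, -0.01, 0.0] [0.01, 0.83, -0.01, 0.0, -0.01, 0.0] [0.01, 0.83, -0.01, 0.0, -0.01, 0.0] [0.01, 0.83, -0.01, 0.0, -0.01, 0.0]
```

Emit:
servo_tool([
  [0.06,0.8,-0.03,0,-0.06,0,0.85],
  [0,0.9,0,0,0,0,0.85],
  [0,0.8,0,0,0,0,0.85],
  [0,0.5,0,0,0,0,0.85],
  [0,0,0,0,0,0,0.85],
  [0,0,0,0,0,0,0.85],
])

```text
t: 24.5
position: [0.5063, -0.0239, 0.0193]
tcp_rot: [-1.556, -0.256, 0.254]
contact_force: [0.1, -0.1, 0.2]
finger_gap: 0.848
```

```bash
python3 - <<'E'
from h import *
go(0.5056,-.0241,0.003,np.radians(18.6))
E
```

```text
now [ 0.5063 -0.0239  0.0193] yaw 0.324 t 24.50 gap 0.848 tilt 0.0
total turn(units .08) [ 0.01 -0.    0.01] shift if no turn (units .05) [-0.01  0.33  0.  ]
rows n= 1
[-0.01, 0.33, 0.0, 0.01, -0.0, 0.01]
```

Emit:
servo_tool([
  [-0.01,0.2,0,0,0,0,0.8],
  [0,0.12,0,0,0,0,0.7],
  [0,0,0,0,0,0,0.62],
  [0,0,0,0,0,0,0.58],
  [0,0,0,0,0,0,0.54],
  [0,0,0,0,0,0,0.5],
  [0,0,0,0,0,0,0.4],
])

```text
t: 25.38
position: [0.5053, -0.0232, 0.0029]
tcp_rot: [-1.556, -0.256, 0.255]
contact_force: [-0.6, 0.8, 4.7]
finger_gap: 0.496
```

Emit:
servo_tool([
  [0,-0.2,0,0,0,0,0.4],
  [0,-0.6,0,0,0,0,0.4],
  [0,-0.9,0,0,0,0,0.4],
  [0,-0.6,0,0,0,0,0.4],
])

```text
t: 25.88
position: [0.5054, -0.0233, 0.1196]
tcp_rot: [-1.557, -0.257, 0.254]
contact_force: [-0.5, -0.3, -1.9]
finger_gap: 0.495
```

```bash
python3 - <<'E'
from h import *
go(0.47,.04,0.13,np.radians(-20.5))
E
```

```text
now [ 0.5054 -0.0233  0.1196] yaw 0.326 t 25.88 gap 0.495 tilt 0.0
total turn(units .08) [0.01 8.54 0.03] shift if no turn (units .05) [-0.27 -0.21  1.43]
rows n= 9
[-0.03, -0.02, 0.16, 0.0, 0.95, 0.0] [-0.04, -0.02, 0.16, 0.0, 0.95, 0.0] [-0.05, -0.02, 0.15, 0.0, 0.95, 0.0] [-0.06, -0.02, 0.15, 0.0, 0.95, 0.0] [-0.08, -0.02, 0.14, 0.0, 0.95, 0.0] [-0.09, -0.02, 0.14, 0.0, 0.95, 0.0] [-0.1, -0.02, 0.13, 0.0, 0.95, 0.0] [-0.11, -0.02, 0.12, 0.0, 0.95, 0.0] [-0.11, -0.02, 0.11, 0.0, 0.95, 0.0]
```

Emit:
servo_tool([
  [-0.03,0,0.16,0,0.95,0,0.4],
  [-0.04,0,0.16,0,0.95,0,0.4],
  [-0.05,0,0.15,0,0.95,0,0.4],
  [-0.06,0,0.15,0,0.95,0,0.4],
  [-0.08,0,0.14,0,0.95,0,0.4],
  [-0.09,0,0.14,0,0.95,0,0.4],
  [-0.1,0,0.13,0,0.95,0,0.4],
  [-0.11,0,0.12,0,0.95,0,0.4],
])

```text
t: 26.88
position: [0.4727, 0.0338, 0.1176]
tcp_rot: [-1.559, 0.224, -0.224]
contact_force: [1.2, -0.0, -0.4]
finger_gap: 0.498
```

Emit:
servo_tool([
  [-0.11,0,0.11,0,0.95,0,0.4],
  [0,0,0,0,0,0,0.4],
  [0,0,0,0,0,0,0.4],
])

```text
t: 27.25
position: [0.4694, 0.0403, 0.1175]
tcp_rot: [-1.553, 0.28, -0.28]
contact_force: [-0.4, 0.2, -2.0]
finger_gap: 0.496
```

```bash
python3 - <<'E'
from seg import *
shot('wrist','w10');go(0.4913,.1363,0.13,np.radians(-20.5))
p,d,C,P=cloud()
Q,m=obj(P,(.4913,.1363),.06,.0025,.03);print('plate',cv2.minAreaRect((Q[:,:2]*1000).astype(np.float32)),len(Q))
q=Q[(Q[:,2]>.0095)];print('studs',len(q),q.max(0))
k=np.float32(q[:,:2]*1000)
_,lab,cen=cv2.kmeans(k,2,None,(3,50,.01),5,cv2.KMEANS_PP_CENTERS);
for j in (0,1):
    a=q[lab.ravel()==j];t=a[a[:,2]>.0165];print(len(a),cen[j],'top',len(t),t.mean(0), cv2.minEnclosingCircle(np.float32(a[:,:2]*1000)))
T=np.load('last_wrist.npz')['T'][:3,3]
m=(P[...,2]>.115)&(P[...,2]<.17)&(np.hypot(P[...,0]-T[0],P[...,1]-T[1])<.06)
q=P[m];print('rest',cv2.minAreaRect(np.float32(q[:,:2]*1000)),'z',np.percentile(q[:,2],[1,30,60,99]))
E
```

```text
now [0.4694 0.0402 0.1175] yaw -0.357 t 27.30 gap 0.492 tilt 0.0
total turn(units .08) [0.   0.01 0.  ] shift if no turn (units .05) [-0.26 -0.25  1.95]
rows n= 3
[-0.09, -0.08, 0.65, 0.0, 0.0, 0.0] [-0.09, -0.08, 0.65, 0.0, 0.0, 0.0] [-0.09, -0.08, 0.65, 0.0, 0.0, 0.0] 
plate ((490.1789855957031, 132.97918701171875), (79.42546844482422, 62.5938835144043), 69.6562271118164) 12331
studs 503 [0.50272692 0.15674075 0.02050525]
227 [486.4186  121.06552] top 77 [0.48630332 0.1211205  0.01820903] ((486.2451477050781, 121.1893539428711), 5.432080268859863)
276 [497.30447 150.43234] top 97 [0.49739955 0.15086132 0.01795353] ((497.2234802246094, 151.0989990234375), 5.647801399230957)
rest ((468.337646484375, 38.922637939453125), (75.6530990600586, 106.83150482177734), 69.55679321289062) z [0.11679708 0.13055166 0.13458358 0.16936758]
```

View pics/w10.png

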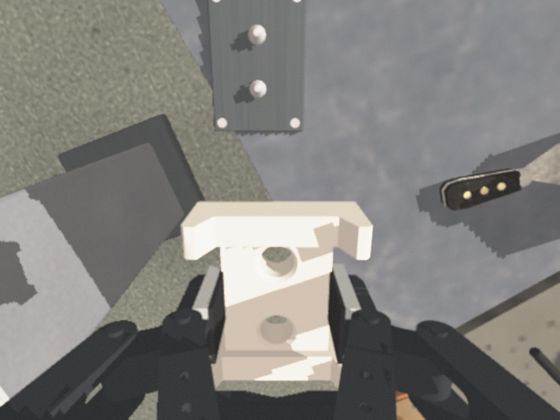

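```bash
python3 - <<'E'
from seg import *
p,d,C,P=cloud()
v,u=np.mgrid[0:420,0:560]
g=p.min(2)
m=(v<262)&(v>195)&(u>178)&(u<375)&(P[...,2]>.11)&(g>90)
q=P[m];print('fork',cv2.minAreaRect(np.float32(q[:,:2]*1000)),np.percentile(q[:,2],[1,50,99]))
h=q[q[:,2]>q[:,2].max()-.004];rc=cv2.minAreaRect(np.float32(h[:,:2]*1000));print('horns',rc,cv2.boxPoints(rc))
# slab top plane and sockets (holes seen as darker): contour fit at slab-top height
T=np.load('last_wrist.npz')['T'];
sl=P[(v>285)&(v<310)&(u>250)&(u<310)];zs=np.nanmedian(sl[:,2]);print('slab z',zs,'tcp',T[:3,3])
for (c,r) in ((279,261),(276,330)): print(plane(C,[c,r],zs))
# show zoom
cv2.imwrite('pics/w10z.png',cv2.resize(p[240:350,220:340],None,fx=5,fy=5,interpolation=cv2.INTER_CUBIC)[:,:,::-1])
E
```

```text
fork ((476.666259765625, 60.75060272216797), (28.928604125976562, 66.30235290527344), 69.55679321289062) [0.1149422  0.13406805 0.14598613]
horns ((479.31494140625, 68.00835418701172), (13.222610473632812, 65.9732894897461), 69.3265151977539) [[446.11832  73.46844]
 [507.8434   50.1771 ]
 [512.5116   62.54827]
 [450.78647  85.83961]]
slab z 0.13043316305954375 tcp [0.46937956 0.04025889 0.11751034]
[[0.4753457  0.05445591 0.13043316]]
[[0.46302646 0.02490226 0.13043316]]
```

View pics/w10z.png

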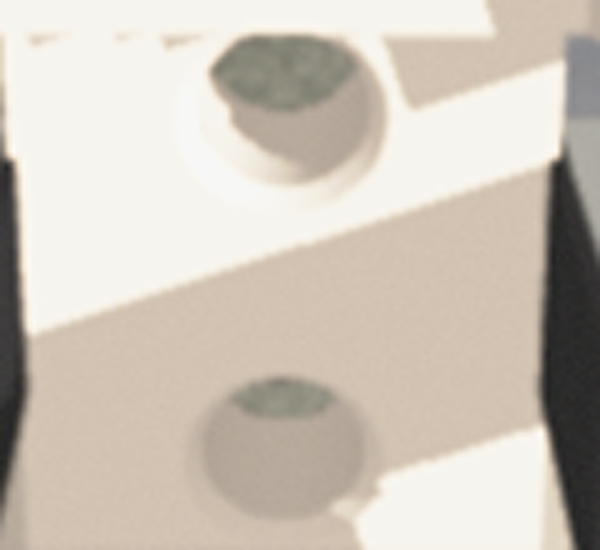

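```bash
python3 - <<'E'
from seg import *
go(0.4922,.1368,0.05,np.radians(-20.2))
E
```

```text
now [0.4694 0.0402 0.1175] yaw -0.357 t 27.30 gap 0.492 tilt 0.0
total turn(units .08) [ 0.   -0.06  0.  ] shift if no turn (units .05) [-0.25  1.35  1.97]
rows n= 3
[-0.08, 0.45, 0.66, 0.0, -0.02, 0.0] [-0.08, 0.45, 0.66, 0.0, -0.02, 0.0] [-0.08, 0.45, 0.66, 0.0, -0.02, 0.0]
```

Emit:
servo_tool([
  [-0.08,0.2,0.66,0,-0.06,0,0.4],
  [-0.08,0.4,0.66,0,0,0,0.4],
  [-0.08,0.4,0.66,0,0,0,0.4],
  [0,0.35,0,0,0,0,0.4],
  [0,0,0,0,0,0,0.4],
  [0,0,0,0,0,0,0.4],
])

```text
t: 28.05
position: [0.4927, 0.1366, 0.0502]
tcp_rot: [-1.553, 0.278, -0.278]
contact_force: [0.3, 0.3, -0.9]
finger_gap: 0.497
```

```bash
python3 - <<'E'
from seg import *
go(0.4922,.1368,0.03,np.radians(-20.2))
E
```

```text
now [0.4927 0.1366 0.0502] yaw -0.354 t 28.05 gap 0.497 tilt 0.0
total turn(units .08) [ 0.   -0.02  0.  ] shift if no turn (units .05) [-0.01  0.4   0.  ]
rows n= 1
[-0.01, 0.4, 0.0, 0.0, -0.02, 0.0]
```

Emit:
servo_tool([
  [-0.01,0.25,0,0,0,0,0.4],
  [0,0.15,0,0,0,0,0.4],
  [0,0.1,0,0,0,0,0.4],
  [0,0.06,0,0,0,0,0.4],
  [0,0,0,0,0,0,0.4],
])

```text
t: 28.68
position: [0.4918, 0.1376, 0.0216]
tcp_rot: [-1.553, 0.278, -0.277]
contact_force: [-0.1, -0.6, -2.1]
finger_gap: 0.495
```

```bash
python3 - <<'E'
from seg import *
shot('wrist','w11');go(0.4922,.1368,0.009,np.radians(-20.2));print(robot.sense()['contact_force'])
E
```

```text
now [0.492  0.1376 0.0218] yaw -0.353 t 28.73 gap 0.499 tilt 0.0
total turn(units .08) [ 0.   -0.01 -0.  ] shift if no turn (units .05) [ 0.01  0.26 -0.01]
rows n= 1
[0.01, 0.26, -0.01, 0.0, -0.01, -0.0] 
[-0.08834292 -0.68061714 -1.13670467]
```

View pics/w11.png

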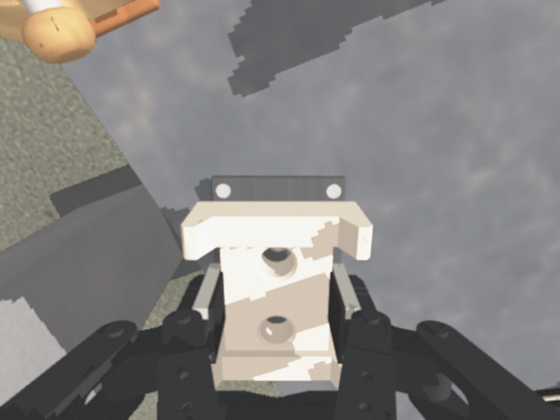

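Emit:
servo_tool([
  [0,0.06,-0.01,0,0,0,0.4],
  [0,0.05,0,0,0,0,0.4],
  [0,0,0,0,0,0,0.4],
])

```text
t: 29.1
position: [0.4915, 0.1371, 0.0161]
tcp_rot: [-1.553, 0.278, -0.277]
contact_force: [0.1, -0.1, -0.9]
finger_gap: 0.497
```

Emit:
servo_tool([
  [0,0.05,0,0,0,0,0.4],
  [0,0.04,0,0,0,0,0.4],
  [0,0,0,0,0,0,0.4],
])

```text
t: 29.48
position: [0.4915, 0.1371, 0.0115]
tcp_rot: [-1.553, 0.278, -0.277]
contact_force: [0.5, 0.4, -1.9]
finger_gap: 0.496
```

Emit:
servo_tool([
  [0,0.05,0,0,0,0,0.4],
  [0,0,0,0,0,0,0.4],
])

```text
t: 29.72
position: [0.4916, 0.1371, 0.0091]
tcp_rot: [-1.553, 0.278, -0.277]
contact_force: [-0.4, -0.6, -0.5]
finger_gap: 0.499
```

Emit:
servo_tool([
  [0,0.04,0,0,0,0,0.4],
  [0,0,0,0,0,0,0.4],
  [0,0,0,0,0,0,0.4],
])

```text
t: 30.1
position: [0.4918, 0.1371, 0.0089]
tcp_rot: [-1.553, 0.278, -0.277]
contact_force: [-7.7, -2.0, 17.6]
finger_gap: 0.494
```

Emit:
servo_tool([
  [0,0,0,0,0,0,0.55],
  [0,0,0,0,0,0,0.65],
  [0,0,0,0,0,0,0.85],
  [0,0,0,0,0,0,0.85],
  [0,-0.3,0,0,0,0,0.85],
  [0,-0.8,0,0,0,0,0.85],
  [0,-0.9,0,0,0,0,0.85],
  [0,-0.9,0,0,0,0,0.85],
])

```text
t: 31.1
position: [0.4917, 0.1371, 0.1547]
tcp_rot: [-1.553, 0.277, -0.278]
contact_force: [-0.1, -1.0, -0.9]
finger_gap: 0.851
```

```bash
python3 - <<'E'
from seg import *
shot('wrist','w12')
p,d,C,P=cloud()
Q,m=obj(P,(.4917,.136),.06,.0155,.06)
for lo,hi in ((.0195,.0245),(.0247,.029),(.033,.045)):
    q=Q[(Q[:,2]>lo)&(Q[:,2]<hi)];print(lo,len(q),cv2.minAreaRect((q[:,:2]*1000).astype(np.float32)),'zmed',np.median(q[:,2]))
# flatness: horn tops & slab plane fit
s=Q[(Q[:,2]>.0195)&(Q[:,2]<.0245)];A=np.c_[s[:,:2]-s[:,:2].mean(0),np.ones(len(s))];print('slab tilt mm/m',np.linalg.lstsq(A,s[:,2],rcond=None)[0])
print('counter',np.nanmedian(P[20:60,300:340,2]))
go(0.6134,.0026,0.15,np.radians(85.3))
E
```

```text
0.0195 3048 ((491.0361328125, 135.7982635498047), (74.75713348388672, 65.80253601074219), 69.77783966064453) zmed 0.02178453886069412
0.0247 1910 ((491.0914001464844, 135.9898681640625), (74.44212341308594, 65.2220230102539), 69.85221099853516) zmed 0.02586767854720165
0.033 587 ((491.0830383300781, 135.99539184570312), (74.2000503540039, 65.76809692382812), 69.72236633300781) zmed 0.03627897340625319
slab tilt mm/m [0.00011582 0.00213912 0.02181605]
counter -0.0005734398590541145
now [0.4956 0.1375 0.1612] yaw -0.353 t 31.15 gap 0.850 tilt 6e-05
total turn(units .08) [  0.08 -23.02   0.13] shift if no turn (units .05) [ 3.14  0.25 -1.72]
rows n= 24
[0.13, 0.01, -0.07, 0.0, -0.96, 0.01] [0.13, 0.01, -0.08, 0.0, -0.96, 0.01] [0.12, 0.01, -0.09, 0.0, -0.96, 0.01] [0.11, 0.01, -0.1, 0.0, -0.96, 0.01] [0.1, 0.01, -0.11, 0.0, -0.96, 0.01] [0.09, 0.01, -0.12, 0.0, -0.96, 0.01] [0.09, 0.01, -0.12, 0.0, -0.96, 0.01] [0.08, 0.01, -0.13, 0.0, -0.96, 0.01] [0.07, 0.01, -0.13, 0.0, -0.96, 0.01] [0.06, 0.01, -0.14, 0.0, -0.96, 0.01] [0.04, 0.01, -0.14, 0.0, -0.96, 0.01] [0.03, 0.01, -0.15, 0.0, -0.96, 0.01] [0.02, 0.01, -0.15, 0.0, -0.96, 0.01] [0.01, 0.01, -0.15, 0.0, -0.96, 0.01] [-0.0, 0.01, -0.15, 0.0, -0.96, 0.01] [-0.01, 0.01, -0.15, 0.0, -0.96, 0.01] [-0.02, 0.01, -0.15, 0.0, -0.96, 0.01] [-0.03, 0.01, -0.15, 0.0, -0.96, 0.01] [-0.05, 0.01, -0.14, 0.0, -0.96, 0.01] [-0.06, 0.01, -0.14, 0.0, -0.96, 0.01] [-0.07, 0.01, -0.13, 0.0, -0.96, 0.01] [-0.08, 0.01, -0.13, 0.0, -0.96, 0.01] [-0.09, 0.01, -0.12, 0.0, -0.96, 0.01] [-0.1, 0.01, -0.11, 0.0, -0.96, 0.01]
```

View pics/w12.png

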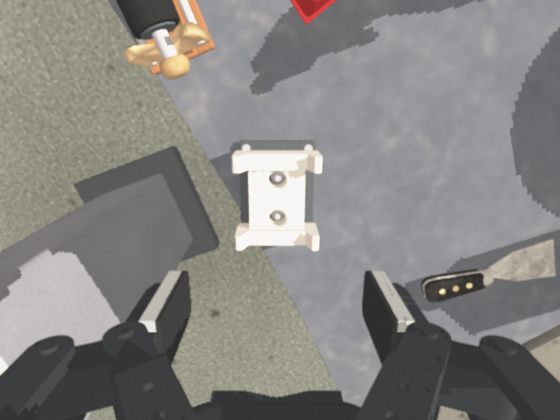

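Emit:
servo_tool([
  [0.13,0,-0.07,0,-0.96,0,0.6],
  [0.13,0,-0.08,0,-0.96,0,0.6],
  [0.12,0,-0.09,0,-0.96,0,0.6],
  [0.11,0,-0.1,0,-0.96,0,0.6],
  [0.1,0,-0.11,0,-0.96,0,0.6],
  [0.09,0,-0.12,0,-0.96,0,0.6],
  [0.09,0,-0.12,0,-0.96,0,0.6],
  [0.08,0,-0.13,0,-0.96,0,0.6],
])

```text
t: 32.15
position: [0.5316, 0.0918, 0.1531]
tcp_rot: [-1.561, -0.207, 0.206]
contact_force: [-0.5, -1.0, -0.0]
finger_gap: 0.598
```

Emit:
servo_tool([
  [0.07,0,-0.13,0,-0.96,0,0.6],
  [0.06,0,-0.14,0,-0.96,0,0.6],
  [0.04,0,-0.14,0,-0.96,0,0.6],
  [0.03,0,-0.15,0,-0.96,0,0.6],
  [0.02,0,-0.15,0,-0.96,0,0.6],
  [0.01,0,-0.15,0,-0.96,0,0.6],
  [0,0,-0.15,0,-0.96,0,0.6],
  [-0.01,0,-0.15,0,-0.96,0,0.6],
])

```text
t: 33.15
position: [0.5711, 0.0466, 0.1531]
tcp_rot: [-1.46, -0.686, 0.685]
contact_force: [0.0, 0.5, -0.4]
finger_gap: 0.602
```

Emit:
servo_tool([
  [-0.02,0,-0.15,0,-0.96,0,0.6],
  [-0.03,0,-0.15,0,-0.96,0,0.6],
  [-0.05,0,-0.14,0,-0.96,0,0.6],
  [-0.06,0,-0.14,0,-0.96,0,0.6],
  [-0.07,0,-0.13,0,-0.96,0,0.6],
  [-0.08,0,-0.13,0,-0.96,0,0.6],
  [-0.09,0,-0.12,0,-0.96,0,0.6],
  [-0.1,0,-0.11,0,-0.96,0,0.6],
])

```text
t: 34.15
position: [0.6101, 0.0008, 0.1531]
tcp_rot: [-1.246, -1.152, 1.151]
contact_force: [0.1, -0.2, -0.3]
finger_gap: 0.599
```

Emit:
servo_tool([
  [0,0,0,0,0,0,0.6],
])

```text
t: 34.28
position: [0.6102, 0.0006, 0.153]
tcp_rot: [-1.248, -1.149, 1.148]
contact_force: [-0.3, 0.5, 0.0]
finger_gap: 0.599
```

```bash
python3 - <<'E'
from seg import *
shot('wrist','w13')
p,d,C,P=cloud()
Q,m=obj(P,(.62,.002),.08,.0075,.03);print(len(Q),cv2.minAreaRect((Q[:,:2]*1000).astype(np.float32)),Q[:,2].max())
m=(abs(P[...,1])<.03)&(abs(P[...,0]-.63)<.09)&(P[...,2]>.0008)&(P[...,2]<.03);Q=P[m]
print(len(Q),cv2.minAreaRect((Q[:,:2]*1000).astype(np.float32)))
go(0.62,.002,0.003,np.radians(85.3))
E
```

```text
1477 ((613.716064453125, 1.6948795318603516), (21.139812469482422, 59.058837890625), 84.98554992675781) 0.015425391876450034
3093 ((629.703125, 0.2607288360595703), (178.1499786376953, 59.02216720581055), 0.1759810596704483)
now [0.6099 0.0009 0.1528] yaw 1.488 t 34.33 gap 0.598 tilt 0.0
total turn(units .08) [ 0.01 -0.01  0.  ] shift if no turn (units .05) [ 0.04  3.   -0.2 ]
rows n= 4
[0.01, 0.75, -0.05, 0.0, -0.0, 0.0] [0.01, 0.75, -0.05, 0.0, -0.0, 0.0] [0.01, 0.75, -0.05, 0.0, -0.0, 0.0] [0.01, 0.75, -0.05, 0.0, -0.0, 0.0]
```

View pics/w13.png

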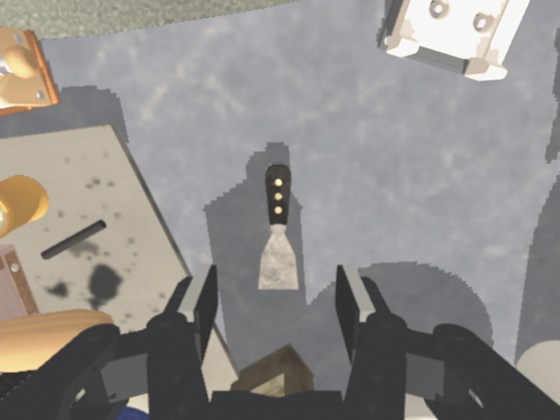

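```bash
python3 - <<'E'
from seg import *
p,d,C,P=cloud()
print('blade tip',plane(C,[[278,290]],.002),'butt',plane(C,[[277,165]],.010),plane(C,[[288,222],[268,222]],.013), imaging.tip_of('wrist','scraper_grip')[:1])
go(0.623,.001,0.003,np.radians(85.0))
E
```

```text
blade tip [[ 0.70273757 -0.00545923  0.002     ]] butt [[0.58540571 0.00332174 0.01      ]] [[ 0.63333826  0.00853738  0.013     ]
 [ 0.63195756 -0.00805494  0.013     ]] [{'point': [277.4, 205.4], 'conf': 0.94}]
now [0.6097 0.0011 0.1527] yaw 1.488 t 34.38 gap 0.599 tilt 0.0
total turn(units .08) [0.   0.06 0.  ] shift if no turn (units .05) [ 0.02  2.99 -0.26]
rows n= 4
[0.0, 0.75, -0.07, 0.0, 0.01, 0.0] [0.0, 0.75, -0.07, 0.0, 0.01, 0.0] [0.0, 0.75, -0.07, 0.0, 0.01, 0.0] [0.01, 0.75, -0.07, 0.0, 0.01, 0.0]
```

Emit:
servo_tool([
  [0.02,0.75,-0.14,0,0,0,0.6],
  [0,0.75,-0.13,0,0,0,0.6],
  [0,0.8,0,0,0,0,0.55],
  [0,0.5,0,0,0,0,0.5],
  [0,0.1,0,0,0,0,0.5],
  [0,0,0,0,0,0,0.5],
])

```text
t: 35.12
position: [0.6237, 0.001, 0.0079]
tcp_rot: [-1.247, -1.149, 1.149]
contact_force: [0.5, 0.2, 0.2]
finger_gap: 0.501
```

```bash
python3 - <<'E'
from seg import *
go(0.623,.001,0.0015,np.radians(85.4))
E
```

```text
now [0.6237 0.001  0.0079] yaw 1.489 t 35.12 gap 0.501 tilt 0.0
total turn(units .08) [ 0.01 -0.02 -0.  ] shift if no turn (units .05) [-0.    0.13  0.01]
rows n= 1
[-0.0, 0.13, 0.01, 0.01, -0.02, -0.0]
```

Emit:
servo_tool([
  [0,0.12,0.01,0,0,0,0.5],
  [0,0,0,0,0,0,0.4],
  [0,0,0,0,0,0,0.32],
  [0,0,0,0,0,0,0.28],
  [0,0,0,0,0,0,0.22],
  [0,0,0,0,0,0,0.1],
  [0,0,0,0,0,0,0.1],
])

```text
t: 36.0
position: [0.6232, 0.0009, 0.0019]
tcp_rot: [-1.247, -1.15, 1.149]
contact_force: [-1.6, -0.2, 6.1]
finger_gap: 0.219
```

Emit:
servo_tool([
  [0,-0.2,0,0,0,0,0.1],
  [0,-0.6,0,0,0,0,0.1],
  [0,-0.9,0,0,0,0,0.1],
  [0,-0.5,0,0,0,0,0.1],
  [0,0,0,0,0,0,0.1],
])

```text
t: 36.62
position: [0.6247, 0.0006, 0.114]
tcp_rot: [-1.251, -1.153, 1.147]
contact_force: [-0.1, -0.7, -0.8]
finger_gap: 0.216
```

```bash
python3 - <<'E'
from seg import *
shot('wrist','w14')
go(0.4711,.0405,0.12,np.radians(-20.2))
E
```

```text
now [0.6233 0.0008 0.1119] yaw 1.490 t 36.67 gap 0.213 tilt 0.0
total turn(units .08) [2.000e-02 2.303e+01 2.000e-02] shift if no turn (units .05) [ 0.54 -0.17  3.1 ]
rows n= 24
[0.02, -0.01, 0.13, 0.0, 0.96, 0.0] [0.01, -0.01, 0.13, 0.0, 0.96, 0.0] [0.0, -0.01, 0.13, 0.0, 0.96, 0.0] [-0.01, -0.01, 0.13, 0.0, 0.96, 0.0] [-0.02, -0.01, 0.13, 0.0, 0.96, 0.0] [-0.03, -0.01, 0.13, 0.0, 0.96, 0.0] [-0.04, -0.01, 0.13, 0.0, 0.96, 0.0] [-0.05, -0.01, 0.12, 0.0, 0.96, 0.0] [-0.06, -0.01, 0.12, 0.0, 0.96, 0.0] [-0.06, -0.01, 0.11, 0.0, 0.96, 0.0] [-0.07, -0.01, 0.11, 0.0, 0.96, 0.0] [-0.08, -0.01, 0.1, 0.0, 0.96, 0.0] [-0.09, -0.01, 0.1, 0.0, 0.96, 0.0] [-0.1, -0.01, 0.09, 0.0, 0.96, 0.0] [-0.1, -0.01, 0.08, 0.0, 0.96, 0.0] [-0.11, -0.01, 0.07, 0.0, 0.96, 0.0] [-0.11, -0.01, 0.06, 0.0, 0.96, 0.0] [-0.12, -0.01, 0.06, 0.0, 0.96, 0.0] [-0.12, -0.01, 0.05, 0.0, 0.96, 0.0] [-0.13, -0.01, 0.04, 0.0, 0.96, 0.0] [-0.13, -0.01, 0.03, 0.0, 0.96, 0.0] [-0.13, -0.01, 0.02, 0.0, 0.96, 0.0] [-0.13, -0.01, 0.01, 0.0, 0.96, 0.0] [-0.13, -0.01, -0.0, 0.0, 0.96, 0.0]
```

View pics/w14.png

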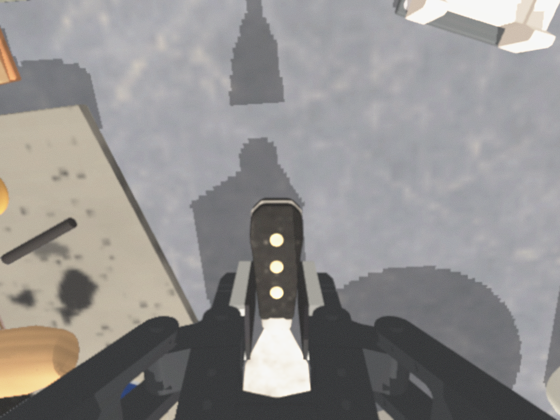

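Emit:
servo_tool([
  [0.02,0,0.13,0,0.96,0,0.1],
  [0.01,0,0.13,0,0.96,0,0.1],
  [0,0,0.13,0,0.96,0,0.1],
  [-0.01,0,0.13,0,0.96,0,0.1],
  [-0.02,0,0.13,0,0.96,0,0.1],
  [-0.03,0,0.13,0,0.96,0,0.1],
  [-0.04,0,0.13,0,0.96,0,0.1],
  [-0.05,0,0.12,0,0.96,0,0.1],
])

```text
t: 37.67
position: [0.5699, 0.0135, 0.1089]
tcp_rot: [-1.459, -0.678, 0.684]
contact_force: [0.6, 0.1, -1.3]
finger_gap: 0.219
```

Emit:
servo_tool([
  [-0.06,0,0.12,0,0.96,0,0.1],
  [-0.06,0,0.11,0,0.96,0,0.1],
  [-0.07,0,0.11,0,0.96,0,0.1],
  [-0.08,0,0.1,0,0.96,0,0.1],
  [-0.09,0,0.1,0,0.96,0,0.1],
  [-0.1,0,0.09,0,0.96,0,0.1],
  [-0.1,0,0.08,0,0.96,0,0.1],
  [-0.11,0,0.07,0,0.96,0,0.1],
])

```text
t: 38.67
position: [0.5194, 0.0267, 0.1091]
tcp_rot: [-1.56, -0.2, 0.205]
contact_force: [-0.9, 0.5, -0.5]
finger_gap: 0.213
```

Emit:
servo_tool([
  [-0.11,0,0.06,0,0.96,0,0.1],
  [-0.12,0,0.06,0,0.96,0,0.1],
  [-0.12,0,0.05,0,0.96,0,0.1],
  [-0.13,0,0.04,0,0.96,0,0.1],
  [-0.13,0,0.03,0,0.96,0,0.1],
  [-0.13,0,0.02,0,0.96,0,0.1],
  [-0.13,0,0.01,0,0.96,0,0.1],
  [-0.13,0,0,0,0.96,0,0.1],
])

```text
t: 39.67
position: [0.4688, 0.0408, 0.1093]
tcp_rot: [-1.553, 0.282, -0.277]
contact_force: [0.3, 0.4, -1.2]
finger_gap: 0.219
```

Emit:
servo_tool([
  [0,0,0,0,0,0,0.1],
  [0,0,0,0,0,0,0.1],
])

```text
t: 39.92
position: [0.4701, 0.0405, 0.1105]
tcp_rot: [-1.553, 0.277, -0.275]
contact_force: [0.4, 0.4, 0.0]
finger_gap: 0.218
```

```bash
python3 - <<'E'
from seg import *
shot('wrist','w15')
p,d,C,P=cloud();T=np.load('last_wrist.npz')['T'];print(T[:3,3],yaw_now(T))
v,u=np.mgrid[0:420,0:560]
m=(P[...,2]>.1)&(v<300)&(u>245)&(u<308);q=P[m]
a=-20.2*np.pi/180;X=np.array([np.cos(a),np.sin(a)]);Z=np.array([-np.sin(a),np.cos(a)])
lx=(q[:,:2]-T[:2,3])@X;lz=(q[:,:2]-T[:2,3])@Z
print('butt at tool z',np.percentile(lz,[99,99.9,100]),'x',[(r,lx[abs(lz-r)<.002].min().round(4),lx[abs(lz-r)<.002].max().round(4)) for r in (.03,.025,.02)],'ztop',[np.median(q[abs(lz-r)<.002,2]).round(4) for r in (.033,.028,.02,.012)])
go(.4911,.1360,0.06,np.radians(-20.2))
E
```

```text
[0.47009037 0.04049553 0.11045306] -0.3522562265302622
butt at tool z [0.0379793  0.0382085  0.03842477] x [(0.03, np.float64(-0.0107), np.float64(0.01)), (0.025, np.float64(-0.0109), np.float64(0.0102)), (0.02, np.float64(-0.0106), np.float64(0.0099))] ztop [np.float64(0.1212), np.float64(0.1213), np.float64(0.1213), np.float64(0.1221)]
now [0.4703 0.0405 0.1107] yaw -0.352 t 39.98 gap 0.221 tilt 0.0
total turn(units .08) [ 0.    0.   -0.01] shift if no turn (units .05) [-0.27  1.01  1.94]
rows n= 3
[-0.09, 0.34, 0.65, 0.0, 0.0, -0.0] [-0.09, 0.34, 0.65, 0.0, 0.0, -0.0] [-0.09, 0.34, 0.65, 0.0, 0.0, -0.0]
```

View pics/w15.png

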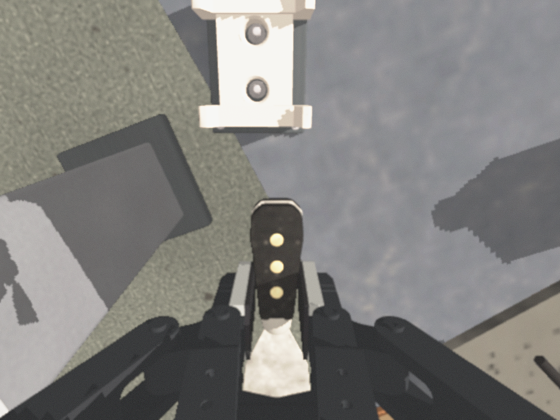

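Emit:
servo_tool([
  [-0.09,0.1,0.65,0,0,0,0.1],
  [-0.09,0.1,0.65,0,0,0,0.1],
  [-0.08,0.2,0.65,0,0,0,0.1],
  [0,0.5,0,0,0,0,0.1],
  [0,0,0,0,0,0,0.1],
  [0,0,0,0,0,0,0.1],
])

```text
t: 40.72
position: [0.4924, 0.1362, 0.0667]
tcp_rot: [-1.553, 0.277, -0.278]
contact_force: [0.8, 0.5, -0.9]
finger_gap: 0.215
```

```bash
python3 - <<'E'
from seg import *
shot('wrist','w16')
go(.4916,.1365,0.03,np.radians(-20.2))
E
```

```text
now [0.4928 0.1361 0.0671] yaw -0.354 t 40.77 gap 0.215 tilt 0.0
total turn(units .08) [-0.   -0.02  0.01] shift if no turn (units .05) [-0.02  0.74 -0.  ]
rows n= 1
[-0.02, 0.74, -0.0, -0.0, -0.02, 0.01]
```

View pics/w16.png

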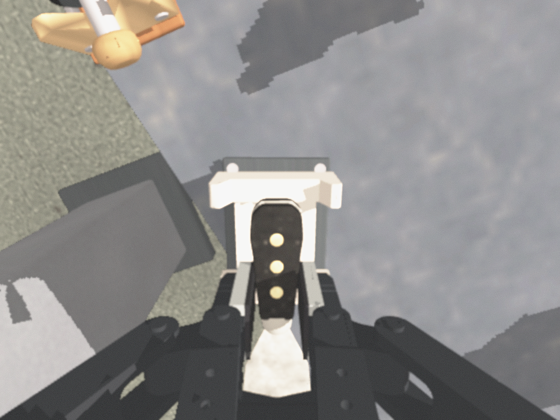

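Emit:
servo_tool([
  [-0.02,0.3,0,0,0,0,0.1],
  [0,0.25,0,0,0,0,0.1],
  [0,0.12,0,0,0,0,0.1],
  [0,0.04,0,0,0,0,0.1],
  [0,0,0,0,0,0,0.1],
])

```text
t: 41.4
position: [0.4912, 0.1368, 0.0307]
tcp_rot: [-1.553, 0.278, -0.277]
contact_force: [0.8, -1.1, -1.3]
finger_gap: 0.218
```

Emit:
servo_tool([
  [0.01,0.03,0,0,0,0,0.1],
  [0,0.02,0,0,0,0,0.1],
  [0,0,0,0,0,0,0.1],
])

```text
t: 41.78
position: [0.4916, 0.1367, 0.0284]
tcp_rot: [-1.553, 0.277, -0.278]
contact_force: [-0.2, 0.7, -1.2]
finger_gap: 0.217
```

Emit:
servo_tool([
  [0,0.02,0,0,0,0,0.1],
  [0,0,0,0,0,0,0.1],
])

```text
t: 42.02
position: [0.4917, 0.1367, 0.0278]
tcp_rot: [-1.553, 0.277, -0.278]
contact_force: [-1.9, 0.2, 4.4]
finger_gap: 0.214
```

Touching (+4 N). Release gently.

Emit:
servo_tool([
  [0,0,0,0,0,0,0.24],
  [0,0,0,0,0,0,0.28],
  [0,0,0,0,0,0,0.35],
  [0,0,0,0,0,0,0.42],
  [0,-0.2,0,0,0,0,0.42],
  [0,-0.7,0,0,0,0,0.42],
  [0,-0.9,0,0,0,0,0.42],
  [0,-0.9,0,0,0,0,0.42],
])

```text
t: 43.02
position: [0.4914, 0.1366, 0.1642]
tcp_rot: [-1.553, 0.277, -0.278]
contact_force: [0.1, -0.4, -0.2]
finger_gap: 0.422
```

Emit:
servo_tool([
  [0,-0.3,0,0,0,0,0.42],
  [0,0,0,0,0,0,0.42],
])

```text
t: 43.28
position: [0.4922, 0.1367, 0.1783]
tcp_rot: [-1.552, 0.276, -0.279]
contact_force: [0.6, 0.2, -0.3]
finger_gap: 0.42
```

```bash
python3 - <<'E'
from seg import *
shot('wrist','w17')
p,d,C,P=cloud()
Q,m=obj(P,(.4917,.136),.075,.0265,.06)
X=np.array([np.cos(np.radians(69.8)),np.sin(np.radians(69.8))]);Y=np.array([-X[1],X[0]])
Q,_=obj(P,(.4911,.136),.08,.015,.06)
l=(Q[:,:2]-[.4911,.136])@X;w=(Q[:,:2]-[.4911,.136])@Y
for a in np.arange(-.08,.05,.01):
    s=(abs(l-a)<.003)&(abs(w)<.02);h=Q[s];hh=h[:,2]>.0262 if len(h) else []
    print(round(a,3),len(h),np.percentile(h[:,2],[50,95]).round(4) if len(h) else '', 'w',w[s][hh].min().round(4) if sum(hh) else '',w[s][hh].max().round(4) if sum(hh) else '')
print(imaging.tip_of('wrist','scraper_grip')[:1],plane(C,imaging.tip_of('wrist','scraper_grip')[0]['point'],.039))
p2,_,_=shot('top','top2');u=cv2.resize(p2[130:270,100:430],None,fx=2.4,fy=2.4,interpolation=cv2.INTER_CUBIC);cv2.imwrite('pics/topz2.png',u[:,:,::-1])
E
```

```text
-0.08 45 [0.0278 0.0287] w -0.0183 0.018
-0.07 234 [0.0277 0.0289] w -0.0173 0.017
-0.06 229 [0.0276 0.0286] w -0.0163 0.0168
-0.05 216 [0.0275 0.0285] w -0.0153 0.0158
-0.04 189 [0.0275 0.0286] w -0.0134 0.0138
-0.03 299 [0.0263 0.0282] w -0.0177 0.0197
-0.02 233 [0.022  0.0387] w -0.0061 0.0056
-0.01 289 [0.0226 0.0399] w -0.0077 0.0071
-0.0 307 [0.0229 0.04  ] w -0.0085 0.0079
0.01 324 [0.0233 0.04  ] w -0.0092 0.0093
0.02 338 [0.0378 0.0395] w -0.01 0.01
0.03 353 [0.0377 0.0396] w -0.02 0.0193
0.04 98 [0.0357 0.039 ] w -0.0076 0.0167
[{'point': [274.4, 193.5], 'conf': 0.81}] [[0.49114666 0.13900789 0.039     ]]
```

View pics/w17.png

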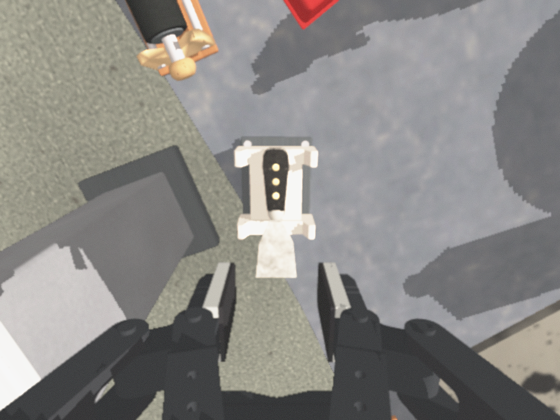

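View pics/topz2.png

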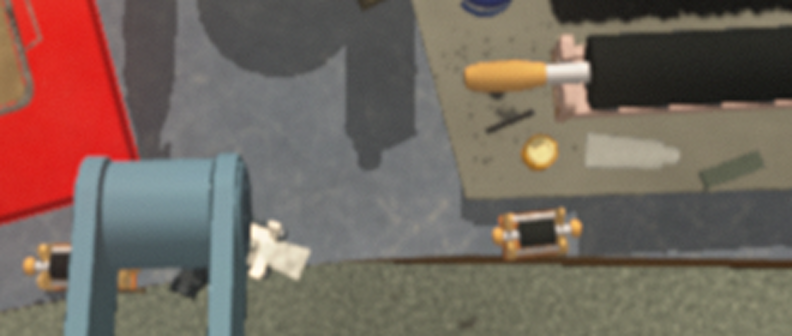

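```bash
python3 -c "
from rig import robot
print(robot.job_done())"
```

```text
the job is handed in; nothing more can be done
None
```

The job is handed in at about 43 s of simulated time. Both rollers lie in their stands, the rest is pressed down on its studs and the scraper lies flat across both forks.

- **Rollers:** The pictures taken after each release show the spindles down in both notches and the barrels between the cheeks. I let go of each only when the wrist force showed the stand carrying it (about 5 to 7 N up).
- **Rest:** The slab top reads about 22 mm and the fork tops about 26 mm, with no tilt. That matches the rest standing flat on the plate. I pressed with about 18 N and it would not go lower.
- **Scraper:** The blade and handle are level at the heights expected for the forks. The scraper is centred between the horns to about 1 mm, with its grip point over the middle. The network's grip-point estimate is about 3 mm off along the scraper; my depth measurements agree better with the seated position.
- **Bystanders:** In the final overhead view the jar, tube and rubbing block look where they were at the start. I judged that by eye and did not measure it.
- **What went wrong:** My first grip on the long roller was too high. I opened, went lower and gripped it again before lifting. No other check failed.

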